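# Change the plug in the bonding jig

## Robot

A 6-joint arm with a two-finger parallel gripper is mounted at the origin on a cart in front of the work surface, level with it; the furniture and walls round the work are solid. World frame = base frame: x ahead of the robot, y to its left, z up, the work surface at z = 0. Lengths are in mm, angles in degrees, forces in N, time in s.
With the tool pointing down it reaches from about 350 to 850 mm from the base axis. Payload 8.1 kg.
Tool frame: the origin (TCP) lies midway between the tips of the shut fingers; the grasp point (between the pads) lies 19 mm behind it; y points along the fingers, x is the direction in which the jaws open and shut, and the axes are right-handed (so a half turn about y gives the same grasp; the last joint's range is limited). The gripper opens to 85 mm and grips with 20 to 120 N. Pads are 22 mm wide; open, the fingers measure 114 mm over their backs; the gripper's body (76 mm by 85 mm) begins 54 mm behind the grasp point. The pads swing forward as they close: fully open they stand 13 mm farther back than shut.
Start: joints at [-81.956, 7.471, 85.268, -0, 87.261, -4.893], TCP at [134.352, -584.769, 231.292] pointing down, gripper open.
Joint ranges: [-169.43, 169.43], [-51.17, 129.36], [1.28, 143.12], [-76.62, 256.62], [0, 156.53], [-152.29, 152.29]. Speed limits (degrees/s): [136.94, 136.94, 159.86, 180, 180, 180].

## Interface

Orientations are given as [roll, pitch, yaw] about the fixed x, y, z axes, in that order (R = Rz(yaw) Ry(pitch) Rx(roll)).
In Python, from bench import r gives the robot as it stands.
- The arm moves only by the tool move_arm, never from a script. Its arguments are lists of equal length, an entry for each row: "linear": the shift along the tool's x, y, z normalised to -1 to 1, where 1 is 300 mm, a list of three; "twist": the turn, a rotation vector about the tool's x, y, z normalised to -1 to 1, where 1 is pi/2 rad, a list of three; "hand": the opening, from -1 (shut) to 1 (fully open). A call has 1 to 12 rows; each row is the pose to reach, as a shift and turn from the pose measured when the call began, along the tool's axes at that moment; what a row does not reach only later rows make up. A row lasts 1/12 s, in which the tool goes at most 41.7 mm and 7.16 degrees, less where a joint would pass 70% of its speed; a pose out of reach is approached as far as the arm can. A call with a number of a shift or a turn outside -1 to 1 is refused whole. A call with a gripper value outside its range is refused whole. The fingers move at their own pace and stop on an object; "force" is the grip in N (left out, the last holds). Time passes only in rows, so rows that repeat a pose let the fingers close. It gives the time, the measured TCP pose, the force and the opening at its end, in the units of the state.
- r.sense(): the state, without advancing time (a new reading comes with each control period).
- r.snapshot(name): name is "scene" or "top" or "wrist"; returns a dict with "frame" (384x512x3 uint8, red, green, blue), "range_z" (384x512 float32, mm along the optical axis (not along the pixel's ray), 0 where there is no reading), "intrinsics" (3x3 intrinsics, pixels), "dist_coeffs" ([k1, k2, p1, p2, k3] as OpenCV has them; the pictures are not rectified), "R" (3x3) and "t" (3): a world point X has camera coordinates R X + t; the wrist camera has in their place "hand_eye" (4x4, takes a point from camera to tool coordinates, whose origin is the TCP and whose axes are the tool frame's). Camera axes: x right, y down, z forward; pixel columns grow to the right and rows downward; lengths in mm; the calibration is good to about 2 mm. A picture is of the moment at which its call begins: read the wrist's pose just before it.
- r.hand_in(): hands the job in, once; it reports no verdict.
The state is a dict: "time": time; "joint_pos": joint angles; "qd": joint speeds; "joint_efforts": joint torques, N m; "tool_pos": TCP position; "tcp_rot": TCP orientation; "ft_force": force on the tool from outside, world axes, zero at the start; "wrist_torque": the same for the moment, N m; "finger_gap": finger opening in mm.
Only numpy, scipy, OpenCV 4.12 (cv2) and the standard library are available. Lean on these libraries where they do the work, as an engineer would, in place of code of your own. Each camera call takes 0.05 s, during which the arm holds its last target. There are 200 camera calls.

## Task

The red test plug in the bonding jig has cured, and the black one in the white tray is next. Set the brass weight and then the load bar aside on the grey mat, put the red plug in the green tray, and lay the black plug in the jig's saddles. Then close the jig again as it was: the load bar over both guide posts and flat on the plug, and the weight on the bar's spigot.

Things in the scene. Friction and masses are not known exactly. Their poses are not given: they have to be found in the camera images.
- jig: Bonding jig, fixed: grey base plate 150 (x) x 88 (y) x 10 mm. Origin: centre of the plate's underside, on the bench, z up. Two steel guide posts stand at x = -52 and +52 mm, y = 0: 8 mm in diameter, tops 64 mm above the bench, the upper 8 mm tapered to 3 mm.
- nest (a point): The plug's place in the jig: where the centre of a seated plug lies, 31.5 mm above the jig's origin, same axes. Black saddles at y = -30.5..-18.5 and 18.5..30.5 mm take the plug's ends, its length along y, its underside 22 mm above the bench; ears lean out, 23 to 31 mm apart in x, tops 35 mm up; end walls 63 mm apart, 31 mm up. Between the saddles the fingers have room down to the base plate.
- weight_mid (a point): Brass weight: upright ring 34 mm in diameter, 30 mm high, with a 15 mm bore right through, about 0.22 kg (varies). Point: its centre, half-way up; z is its axis. At the start it stands on the load bar, its underside 53 mm above the bench, the bar's spigot in its bore.
- bar_mid (a point): Aluminium load bar 132 (x) x 26 (y) x 12 mm (z), 0.11 kg, with 14 mm guide bores through it at x = -52 and +52 mm and a steel spigot up from the middle of its top, 8 mm in diameter, 12 mm high, tip tapered. Point: the centre of the 12 mm thick bar. At the start it lies on the red plug along the jig's x, underside 41 mm above the bench, the posts in its bores. Either end fits either post.
- red_mid (a point): Red test plug: round, stepped, 55 mm long along its y axis, 20 mm wide, 19 mm high as it lies, 30 g. Point: its centre, half-way up. At the start it lies in the jig's saddles under the load bar.
- black_mid (a point): Black test plug: same shape and size as the red one (55 mm along y, 20 mm wide, 19 mm high), 30 g. Point: its centre, half-way up. At the start it lies in the white tray. It may lie either way round in the jig.
- mat: Grey mat lying on the bench, the side area, fixed: 170 (x) x 140 (y) x 3 mm. Origin: centre of its underside.
- done_tray: Bright green open tray for cured plugs, empty, fixed: 124 (x) x 124 (y) x 19 mm over the rim, inside 118 x 118 mm, floor 3 mm thick. Origin: centre of its underside.
- new_tray: White open tray for plugs waiting to be bonded, fixed: 124 (x) x 124 (y) x 19 mm over the rim, inside 118 x 118 mm, floor 3 mm thick. Origin: centre of its underside.
There are look-alikes about, which are no part of the job. Of the things like the part that bears weight_mid, leave any that is orange; of the rest the smaller one is meant. Of the things shaped like the mat, the grey one is meant.

How it is judged (in metres and radians):
On the way, in this order (a step that is already met when the one before it is completed fails the run):
1. the brass weight stands on the grey mat, the load bar still in place (x of weight_mid in the frame of mat between -0.08 and 0.08 m and y of weight_mid in the frame of mat between -0.065 and 0.065 m and z of weight_mid in the frame of mat between 0.012 and 0.024 m and angle between weight_mid's own z axis and vertical below 0.15 rad and horizontal distance between bar_mid and jig below 0.008 m and z of bar_mid in the frame of jig between 0.043 and 0.051 m and angle between the x axis of bar_mid and the x axis of jig, either way round below 0.12 rad and angle between bar_mid's own z axis and vertical below 0.08 rad and linear speed of weight below 0.02 m/s), for 0.2 s.
2. the load bar lies flat on the grey mat beside the weight (x of weight_mid in the frame of mat between -0.08 and 0.08 m and y of weight_mid in the frame of mat between -0.065 and 0.065 m and z of weight_mid in the frame of mat between 0.012 and 0.024 m and angle between weight_mid's own z axis and vertical below 0.15 rad and x of bar_mid in the frame of mat between -0.07 and 0.07 m and y of bar_mid in the frame of mat between -0.06 and 0.06 m and z of bar_mid in the frame of mat between 0.004 and 0.015 m and angle between bar_mid's own z axis and vertical below 0.12 rad and linear speed of bar below 0.02 m/s), for 0.2 s.
3. the red plug lies in the green tray, weight and bar still on the mat (x of weight_mid in the frame of mat between -0.08 and 0.08 m and y of weight_mid in the frame of mat between -0.065 and 0.065 m and z of weight_mid in the frame of mat between 0.012 and 0.024 m and angle between weight_mid's own z axis and vertical below 0.15 rad and x of bar_mid in the frame of mat between -0.07 and 0.07 m and y of bar_mid in the frame of mat between -0.06 and 0.06 m and z of bar_mid in the frame of mat between 0.004 and 0.015 m and angle between bar_mid's own z axis and vertical below 0.12 rad and x of red_mid in the frame of done_tray between -0.055 and 0.055 m and y of red_mid in the frame of done_tray between -0.055 and 0.055 m and z of red_mid in the frame of done_tray between 0.007 and 0.02 m and angle between red_mid's own y axis and vertical above 1.35 rad and linear speed of red_plug below 0.02 m/s), for 0.2 s.
4. the black plug lies in the jig's saddles (x of weight_mid in the frame of mat between -0.08 and 0.08 m and y of weight_mid in the frame of mat between -0.065 and 0.065 m and z of weight_mid in the frame of mat between 0.012 and 0.024 m and angle between weight_mid's own z axis and vertical below 0.15 rad and x of bar_mid in the frame of mat between -0.07 and 0.07 m and y of bar_mid in the frame of mat between -0.06 and 0.06 m and z of bar_mid in the frame of mat between 0.004 and 0.015 m and angle between bar_mid's own z axis and vertical below 0.12 rad and x of red_mid in the frame of done_tray between -0.055 and 0.055 m and y of red_mid in the frame of done_tray between -0.055 and 0.055 m and z of red_mid in the frame of done_tray between 0.007 and 0.02 m and angle between red_mid's own y axis and vertical above 1.35 rad and horizontal distance between black_mid and nest below 0.008 m and z of black_mid in the frame of nest between -0.0045 and 0.0045 m and angle between the y axis of black_mid and the y axis of jig, either way round below 0.15 rad and angle between black_mid's own y axis and vertical above 1.42 rad and linear speed of black_plug below 0.02 m/s), for 0.2 s.
5. the load bar is back over the posts, flat on the black plug (x of weight_mid in the frame of mat between -0.08 and 0.08 m and y of weight_mid in the frame of mat between -0.065 and 0.065 m and z of weight_mid in the frame of mat between 0.012 and 0.024 m and angle between weight_mid's own z axis and vertical below 0.15 rad and x of red_mid in the frame of done_tray between -0.055 and 0.055 m and y of red_mid in the frame of done_tray between -0.055 and 0.055 m and z of red_mid in the frame of done_tray between 0.007 and 0.02 m and angle between red_mid's own y axis and vertical above 1.35 rad and horizontal distance between black_mid and nest below 0.008 m and z of black_mid in the frame of nest between -0.0045 and 0.0045 m and angle between the y axis of black_mid and the y axis of jig, either way round below 0.15 rad and angle between black_mid's own y axis and vertical above 1.42 rad and horizontal distance between bar_mid and jig below 0.008 m and z of bar_mid in the frame of jig between 0.043 and 0.051 m and angle between the x axis of bar_mid and the x axis of jig, either way round below 0.12 rad and angle between bar_mid's own z axis and vertical below 0.08 rad and linear speed of bar below 0.02 m/s), for 0.2 s.
At the end, for the whole second after the job is handed in: Red plug flat in the green tray; black plug in the saddles along the jig (8 mm, 0.15 rad); load bar over both posts, flat on it (8 mm in plan, 4 mm in height); weight upright on the bar over the spigot (10 mm in plan, 5 mm in height); all released and at rest (x of red_mid in the frame of done_tray between -0.055 and 0.055 m and y of red_mid in the frame of done_tray between -0.055 and 0.055 m and z of red_mid in the frame of done_tray between 0.007 and 0.02 m and angle between red_mid's own y axis and vertical above 1.35 rad and horizontal distance between black_mid and nest below 0.008 m and z of black_mid in the frame of nest between -0.0045 and 0.0045 m and angle between the y axis of black_mid and the y axis of jig, either way round below 0.15 rad and angle between black_mid's own y axis and vertical above 1.42 rad and horizontal distance between bar_mid and jig below 0.008 m and z of bar_mid in the frame of jig between 0.043 and 0.051 m and angle between the x axis of bar_mid and the x axis of jig, either way round below 0.12 rad and angle between bar_mid's own z axis and vertical below 0.08 rad and horizontal distance between weight_mid and jig below 0.01 m and z of weight_mid in the frame of jig between 0.063 and 0.073 m and angle between weight_mid's own z axis and vertical below 0.1 rad and linear speed of each of red_plug, black_plug, bar, weight below 0.02 m/s); the robot touches nothing.
It also fails if it takes over 144 s, if anything falls off the work surface, if the arm or the gripper's body presses on something with over 40 N, if the wrist force passes 120 N, or if a joint passes its speed limit or range.

## Working session

There is one attempt and no reset: what is moved stays moved. The work goes in short steps, Python scripts to look and compute and a tool call to move; the robot and the scene stay as the last step left them, time stands still between calls to the robot, and variables do not carry over. Pictures are saved under pics/ and viewed, on a budget of 14 in all, crops included, one or two more only if the job needs it, and the job is handed in when it is done.

Besides the shell and the picture viewer there is one more tool, called in YAML: its name, and indented under it one key for each argument. move_arm: Moves the arm, as the interface text tells. Scaled input: -1 to 1 covers 300 mm each way for a shift and pi/2 rad each way for a turn. Its arguments: {"type":"object","properties":{"linear":{"type":"array","items":{"type":"array","items":{"type":"number","minimum":-1,"maximum":1}}},"twist":{"type":"array","items":{"type":"array","items":{"type":"number","minimum":-1,"maximum":1}}},"hand":{"type":"array","items":{"type":"number"}},"force":{"type":"number"}},"required":["linear","twist","hand"]}

```bash
mkdir -p pics; ls
cat > h.py <<'E'
import numpy as np, cv2
from scipy.spatial.transform import Rotation as Ro
from bench import r
def cam(s,st=None):
    if 'hand_eye' in s:
        T=np.eye(4);T[:3,:3]=Ro.from_euler('xyz',st['tcp_rot'],degrees=True).as_matrix();T[:3,3]=st['tool_pos']
        M=T@np.array(s['hand_eye']);return M[:3,:3],M[:3,3]
    R=np.array(s['R']);return R.T,-R.T@np.array(s['t'])
def ray(s,uv,z,st=None):
    """pixels -> world points on plane z"""
    A,c=cam(s,st)
    p=cv2.undistortPoints(np.array(uv,float).reshape(-1,1,2),np.array(s['intrinsics']),np.array(s['dist_coeffs'])).reshape(-1,2)
    d=np.c_[p,np.ones(len(p))]@A.T
    return c+d*((z-c[2])/d[:,2])[:,None]
def cloud(s,st=None):
    A,c=cam(s,st);h,w=s['range_z'].shape
    g=np.stack(np.meshgrid(np.arange(w),np.arange(h)),-1).reshape(-1,1,2).astype(float)
    p=cv2.undistortPoints(g,np.array(s['intrinsics']),np.array(s['dist_coeffs'])).reshape(-1,2)
    return ((np.c_[p,np.ones(len(p))]*s['range_z'].reshape(-1,1))@A.T+c).reshape(h,w,3)
def save(n,im): cv2.imwrite('pics/'+n+'.png',im[...,::-1])
def go(target,rot=None):
    """shift/turn in move units to reach world TCP target"""
    st=r.sense();R0=Ro.from_euler('xyz',st['tcp_rot'],degrees=True)
    d=R0.inv().apply(np.array(target)-st['tool_pos'])/300
    t=(R0.inv()*(Ro.from_euler('xyz',rot,degrees=True) if rot is not None else R0)).as_rotvec()/(np.pi/2)
    return np.round(d,4),np.round(t,4)
E
cat > a.py <<'E'
from h import *
st=r.sense();print(st)
for n in('scene','top'):
    s=r.snapshot(n);np.save(n+'.npy',s,allow_pickle=True);save(n,s['frame'])
E
python3 a.py
```

```text
pics
{'time': 0.0, 'joint_pos': array([-8.19554139e+01,  7.51516379e+00,  8.53312738e+01, -7.92026164e-04,
        8.72603025e+01, -4.89370436e+00]), 'qd': array([-0.09319818, -0.11914082,  0.02627817,  0.00286344,  0.04256455,
        0.04911047]), 'joint_efforts': array([-8.72239943e-04, -5.69395030e+01, -5.00553632e+01, -3.89288271e-04,
        1.46381758e-02, -7.04945307e-06]), 'tool_pos': array([ 134.27290218, -584.21097465,  230.22472663]), 'tcp_rot': array([-89.99168243,   0.10641844, -77.06166317]), 'ft_force': array([ 0.14707622, -1.45276536, -0.06232896]), 'wrist_torque': array([-0.01528176,  0.02728962, -0.00462629]), 'finger_gap': 85.46526411452581}
```

View pics/top.png

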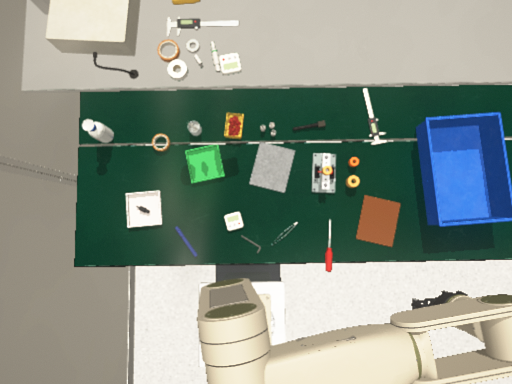

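View pics/scene.png

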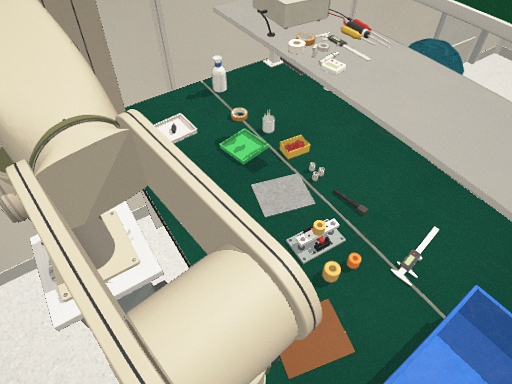

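Top view: the jig is at (323,172), with the brass weight on its bar at (327,171). Look-alikes are a larger brass ring (353,181) and an orange ring (354,161). The grey mat is at (272,166) and the brown one at (378,221). The green tray is at (205,164), and the white tray with the black plug is at (143,209). I'll crop close on the choice and measure everything.

```bash
cat > b.py <<'E'
from h import *
s=np.load('top.npy',allow_pickle=True).item();f=s['frame'];C=cloud(s)
save('crop1',cv2.resize(f[140:205,290:375],None,fx=7,fy=7,interpolation=cv2.INTER_CUBIC))
hsv=cv2.cvtColor(f,cv2.COLOR_RGB2HSV)
def rect(name,m,z,box):
    x0,y0,x1,y1=box;k=np.zeros_like(m);k[y0:y1,x0:x1]=m[y0:y1,x0:x1]
    k=cv2.morphologyEx(k,cv2.MORPH_OPEN,np.ones((3,3),np.uint8))
    c=max(cv2.findContours(k,0,1)[0],key=cv2.contourArea)[:,0]
    w=ray(s,c,z)[:,:2].astype(np.float32);print(name,np.round(cv2.minAreaRect(w)[0],1),cv2.minAreaRect(w)[1:])
H,S,V=hsv[...,0],hsv[...,1],hsv[...,2]
u=lambda b:b.astype(np.uint8)
rect('mat',u((S<40)&(V>90)),3,(240,138,300,198))
rect('green',u((H>50)&(H<75)&(S>120)&(V>120)),19,(178,138,232,190))
rect('white',u((S<60)&(V>140)),19,(115,180,170,235))
rect('jig',u((S<50)&(V>80)),10,(305,145,343,200))
rect('weight',u((H>15)&(H<35)&(S>90)&(V>100)),83,(310,155,343,190))
rect('big',u((H>15)&(H<35)&(S>90)&(V>100)),30,(343,172,365,192))
rect('orange',u((H>3)&(H<15)&(S>120)&(V>100)),30,(343,152,365,172))
rect('black',u((V<70)),19,(133,198,154,222))
for n,p in dict(weight=(327,171),mat=(272,166),black=(143,209),big=(353,181),table=(300,220),oran=(354,161)).items(): print(n,C[p[1],p[0]])
E
python3 b.py
```

```text
mat [ 586.  -118.5] ((177.69244384765625, 198.16448974609375), 89.00118255615234)
green [600.7 134.9] ((131.6136474609375, 130.77061462402344), 11.765987396240234)
white [431.7 365. ] ((131.35855102539062, 132.1777801513672), 4.2551751136779785)
jig [ 557.9 -318.2] ((88.11656951904297, 151.08692932128906), 88.19668579101562)
weight [ 556.  -316.3] ((32.70056915283203, 29.18666648864746), 89.02729034423828)
big [ 520.8 -422. ] ((48.73579406738281, 45.67403030395508), 87.6443099975586)
orange [ 598.4 -430.9] ((15.27889633178711, 11.460368156433105), 89.03121185302734)Traceback (most recent call last):
  File "b.py", line 19, in <module>
    rect('black',u((V<70)),19,(133,198,154,222))
    ~~~~^^^^^^^^^^^^^^^^^^^^^^^^^^^^^^^^^^^^^^^^
  File "b.py", line 8, in rect
    c=max(cv2.findContours(k,0,1)[0],key=cv2.contourArea)[:,0]
      ~~~^^^^^^^^^^^^^^^^^^^^^^^^^^^^^^^^^^^^^^^^^^^^^^^^
ValueError: max() iterable argument is empty
```

View pics/crop1.png

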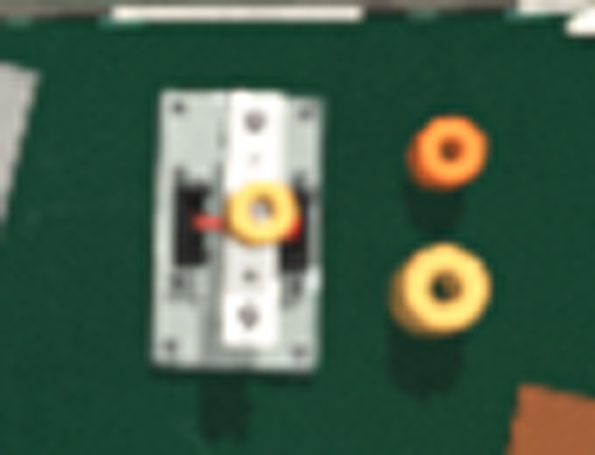

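The crop confirms it: the small brass ring sits on the white bar in the jig, and the orange and larger brass rings stand to the right. Next I bring the wrist camera over the jig and mat.

```bash
python3 -c "
from h import *
print(go([500,-300,380],[-90,0,-90]))
s=r.snapshot('wrist');print(np.round(s['hand_eye'],2),s['intrinsics'])"
```

```text
(array([-0.6515, -0.4976,  1.4003]), array([ 0.    ,  0.1437, -0.0011]))
[[   1.     -0.      0.      0.8 ]
 [  -0.     -0.28    0.96 -143.56]
 [  -0.     -0.96   -0.28   71.88]
 [   0.      0.      0.      1.  ]] [[283.93945228   0.         256.32165276]
 [  0.         283.93945228 195.44517374]
 [  0.           0.           1.        ]]
```

move_arm:
  linear:
    - [-0.1,-0.1,0.12]
    - [-0.16,-0.2,0.24]
    - [-0.22,-0.28,0.36]
    - [-0.27,-0.34,0.48]
    - [-0.33,-0.41,0.6]
    - [-0.38,-0.46,0.72]
    - [-0.44,-0.5,0.84]
    - [-0.49,-0.5,0.97]
  twist:
    - [0,0.04,0]
    - [0,0.08,0]
    - [0,0.12,0]
    - [0,0.144,0]
    - [0,0.144,0]
    - [0,0.144,0]
    - [0,0.144,0]
    - [0,0.144,0]
  hand: [1,1,1,1,1,1,1,1]

```text
time: 0.82
tool_pos: [361.2, -393.3, 378.7]
tcp_rot: [-89.9, -0.1, -90.1]
ft_force: [0.8, -0.4, 0.3]
finger_gap: 85.6
```

```bash
python3 -c "
from h import *
print(go([500,-300,380],[-90,0,-90]))"
```

```text
(array([-0.3113, -0.0041,  0.4622]), array([-0.001 , -0.0007,  0.0008]))
```

move_arm:
  linear:
    - [-0.12,0.02,0.12]
    - [-0.22,0.05,0.22]
    - [-0.32,0.1,0.33]
    - [-0.42,0.17,0.44]
    - [-0.5,0.26,0.52]
    - [-0.5,0.27,0.52]
    - [-0.5,0.27,0.52]
  twist:
    - [0,0,0]
    - [0,0,0]
    - [0,0,0]
    - [0,0,0]
    - [0,0,0]
    - [0,0,0]
    - [0,0,0]
  hand: [1,1,1,1,1,1,1]

```text
time: 1.4
tool_pos: [518.4, -238.9, 292.2]
tcp_rot: [-90.2, 0.2, -89.8]
ft_force: [0.1, -0.1, -1.7]
finger_gap: 85.0
```

```bash
cat > w.py <<'E'
from h import *
import sys
st=r.sense();s=r.snapshot('wrist');s['st']=st;np.save(sys.argv[1]+'.npy',s,allow_pickle=True);save(sys.argv[1],s['frame']);print(st['tool_pos'],st['tcp_rot'])
E
python3 w.py w1
```

```text
[ 518.37514055 -238.88019742  292.18425767] [-90.23591811   0.2268464  -89.80098698]
```

View pics/w1.png

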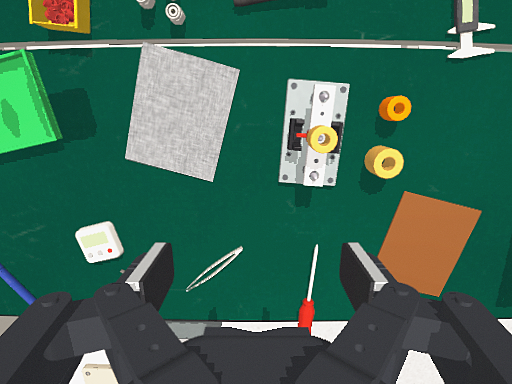

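Wrist view: the mat is the quad (148,43)-(239,71)-(214,181)-(125,158), the jig spans (287,79) to (345,187), the weight is at (323,139), and the post tops are near (324,97) and (314,176). Now I measure.

```bash
cat > m1.py <<'E'
from h import *
s=np.load('w1.npy',allow_pickle=True).item();st=s['st'];f=s['frame'];C=cloud(s,st)
H,S,V=cv2.split(cv2.cvtColor(f,cv2.COLOR_RGB2HSV))
def rect(name,m,z,box,k=3):
    x0,y0,x1,y1=box;M=np.zeros(H.shape,np.uint8);M[y0:y1,x0:x1]=m[y0:y1,x0:x1]
    M=cv2.morphologyEx(M,cv2.MORPH_CLOSE,np.ones((k,k)));M=cv2.morphologyEx(M,cv2.MORPH_OPEN,np.ones((k,k)))
    c=max(cv2.findContours(M,0,1)[0],key=cv2.contourArea)[:,0]
    w=ray(s,c,z,st)[:,:2].astype(np.float32);R=cv2.minAreaRect(w);print(name,np.round(R[0],1),np.round(R[1],1),round(R[2],1));return c
rect('mat',(S<45)&(V>90),3,(118,50,250,190),5)
rect('jig',(S<50)&(V>80)|(V<40)|(H<35)&(S>90),10,(272,74,356,195),5)
rect('weight',(H>15)&(H<35)&(S>90)&(V>100),83,(300,110,345,165))
rect('bar',(S<30)&(V>225),53,(300,80,340,190),2)
# heights from depth
P=C.reshape(-1,3);Z=P[:,2]
box=(P[:,0]>460)&(P[:,0]<660)&(P[:,1]>-380)&(P[:,1]<-260)
for lo,hi in((76,92),(57,72),(46,56),(5,14),(-5,5)):
    q=P[box&(Z>lo)&(Z<hi)];print(lo,hi,len(q),np.median(q,0).round(1),q.min(0).round(1),q.max(0).round(1))
for z,uv in((64,(324,97)),(64,(314,176))):print('post',ray(s,[uv],z,st).round(1))
save('w1c',cv2.resize(f[70:200,270:360],None,fx=4.5,fy=4.5,interpolation=cv2.INTER_CUBIC))
E
python3 m1.py
```

```text
mat [ 584.8 -124.7] [140.5 170.8] 74.7
jig [ 556.6 -321.1] [ 89.2 153.5] 86.3
weight [ 558.8 -319.5] [32.7 37.2] 0.4
bar [ 596.2 -327.2] [27.5 57. ] 86.4
76 92 496 [ 558.4 -320.8   83.8] [ 541.1 -336.6   76.3] [ 575.1 -304.9   86.8]
57 72 176 [ 559.2 -320.4   63.1] [ 503.9 -329.5   57. ] [ 612.2 -304.8   72. ]
46 56 1446 [ 576.3 -320.6   53.9] [ 491.1 -338.3   46. ] [ 623.4 -304.4   56. ]
5 14 3152 [ 580.4 -306.2   11. ] [ 481.3 -369.9    5.5] [ 634.7 -273.6   13.9]
-5 5 4684 [ 589.7 -308.9    1. ] [ 460.1 -380.    -2. ] [ 660.  -260.     4.9]
post [[ 608.3 -322.9   64. ]]
post [[ 507.7 -316.3   64. ]]
```

View pics/w1c.png

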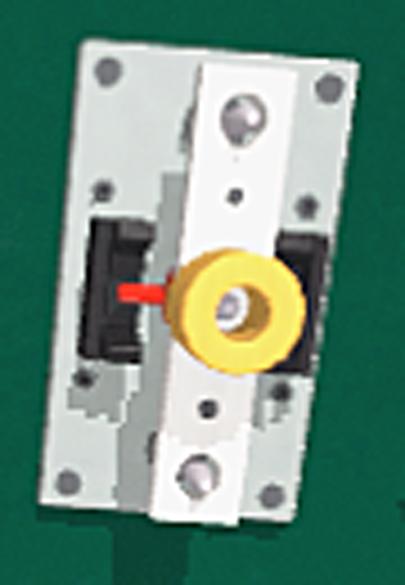

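```bash
python3 -c "
from h import *
for z in (110,57):print(go([558,-320.5,z],[-90,0,-93.7]))"
```

```text
(array([0.2669, 0.6135, 0.1364]), array([ 0.0021,  0.0428, -0.0012]))
(array([0.2672, 0.7901, 0.137 ]), array([ 0.0021,  0.0428, -0.0012]))
```

move_arm:
  linear:
    - [0.1,0.05,0.06]
    - [0.19,0.13,0.11]
    - [0.267,0.24,0.137]
    - [0.267,0.37,0.137]
    - [0.267,0.5,0.137]
    - [0.267,0.6,0.137]
    - [0.267,0.6,0.137]
    - [0.267,0.6,0.137]
  twist:
    - [0.002,0.02,-0.001]
    - [0.002,0.043,-0.001]
    - [0.002,0.043,-0.001]
    - [0.002,0.043,-0.001]
    - [0.002,0.043,-0.001]
    - [0.002,0.043,-0.001]
    - [0.002,0.043,-0.001]
    - [0.002,0.043,-0.001]
  hand: [1,1,1,1,1,0.7,0.7,0.7]

```text
time: 2.12
tool_pos: [556.5, -320.9, 113.1]
tcp_rot: [-90.2, 0.1, -93.8]
ft_force: [-0.3, -0.1, 1.4]
finger_gap: 72.3
```

```bash
python3 -c "
from h import *
print(go([558,-320.5,57],[-90,0,-93.7]))";python3 w.py w2
```

```text
(array([-0.0013,  0.1869,  0.0057]), array([ 0.0023, -0.001 , -0.0012]))
[ 556.47213871 -320.88847095  113.08007782] [-90.20299259   0.10733776 -93.78637507]
```

View pics/w2.png

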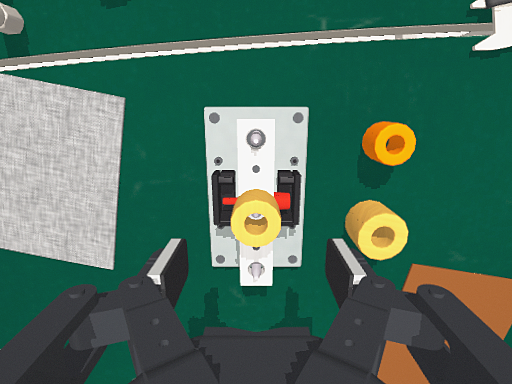

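The jaws straddle the bar symmetrically and the weight is at column 256, so I'll descend and grip.

move_arm:
  linear:
    - [0,0.07,0.005]
    - [0,0.14,0.005]
    - [0,0.187,0.005]
    - [0,0.187,0.005]
    - [0,0.187,0.005]
    - [0,0.187,0.005]
    - [0,0.187,0.005]
    - [0,0.187,0.005]
    - [0,0.187,0.005]
    - [0,0.187,0.005]
  twist:
    - [0.002,0,-0.001]
    - [0.002,0,-0.001]
    - [0.002,0,-0.001]
    - [0.002,0,-0.001]
    - [0.002,0,-0.001]
    - [0.002,0,-0.001]
    - [0.002,0,-0.001]
    - [0.002,0,-0.001]
    - [0.002,0,-0.001]
    - [0.002,0,-0.001]
  hand: [0.7,0.7,0.7,0.7,-1,-1,-1,-1,-1,-1]
  force: 50

```text
time: 3.0
tool_pos: [561.2, -322.5, 62.4]
tcp_rot: [-89.6, -0.2, -93.8]
ft_force: [-0.1, 1.4, 6.4]
finger_gap: 31.4
```

```bash
python3 -c "
from h import *
p=Ro.from_euler('z',-15.3,degrees=True).apply([0,33,0])+[584.8,-124.7,0];print(p)
p2=Ro.from_euler('z',-15.3,degrees=True).apply([0,-30,0])+[584.8,-124.7,0];print(p2)
x,y=p[:2]
print(r.sense()['finger_gap'])
for P in ([558,-320.5,115],[x,y,115],[x,y,7]):print(go(P,[-90,0,-105.3]))"
```

```text
[593.50781065 -92.86960519   0.        ]
[ 576.8838085  -153.63672255    0.        ]
31.36393972274311
(array([-0.0053, -0.1754, -0.01  ]), array([-0.0047,  0.1283,  0.0019]))
(array([-0.7702, -0.1778,  0.0584]), array([-0.0047,  0.1283,  0.0019]))
(array([-0.7716,  0.1822,  0.0559]), array([-0.0047,  0.1283,  0.0019]))
```

move_arm:
  linear:
    - [0,0,0]
    - [0,0,0]
  twist:
    - [0,0,0]
    - [0,0,0]
  hand: [-1,-1]

```text
time: 3.17
tool_pos: [561.8, -322.9, 63.4]
tcp_rot: [-89.5, -0.3, -93.8]
ft_force: [0.3, -0.3, -1.9]
finger_gap: 31.6
```

```bash
python3 w.py w3; python3 -c "
from h import *
s=r.sense();print(s['ft_force'],s['wrist_torque'],s['finger_gap'],s['tool_pos'])"
```

```text
[ 561.7687473  -322.85073467   63.37793956] [-89.52481342  -0.25860521 -93.75176028]
[-1.02228608 -0.90732878 -2.07653116] [ 0.03900149 -0.0422357  -0.00707497] 31.651304098804964 [ 561.40249209 -322.70352522   62.84355592]
```

View pics/w3.png

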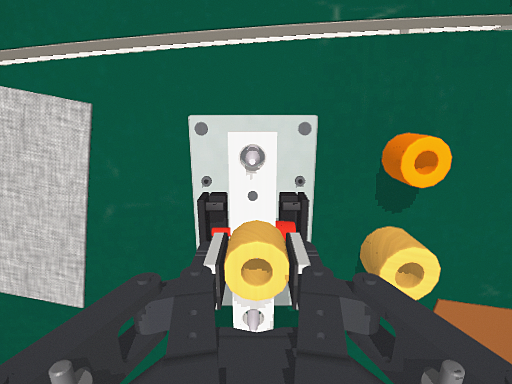

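The weight sits between the pads at (257,262), with the bar still below it. I'll lift straight up and recheck.

move_arm:
  linear:
    - [0,-0.03,0]
    - [0,-0.07,0]
    - [0,-0.12,0]
    - [0,-0.18,0]
    - [0,-0.2,0]
    - [0,-0.2,0]
  twist:
    - [0,0,0]
    - [0,0,0]
    - [0,0,0]
    - [0,0,0]
    - [0,0,0]
    - [0,0,0]
  hand: [-1,-1,-1,-1,-1,-1]

```text
time: 3.72
tool_pos: [562.7, -323.6, 126.5]
tcp_rot: [-89.3, -0.4, -93.8]
ft_force: [-0.1, 0.5, -2.2]
finger_gap: 31.5
```

```bash
python3 w.py w4
cat > m4.py <<'E'
from h import *
s=np.load('w4.npy',allow_pickle=True).item();st=s['st'];C=cloud(s,st);f=s['frame']
H,S,V=cv2.split(cv2.cvtColor(f,cv2.COLOR_RGB2HSV))
m=(H>15)&(H<35)&(S>90)&(V>90)&(np.indices(H.shape)[1]<315)&(np.indices(H.shape)[1]>200)
T=Ro.from_euler('xyz',st['tcp_rot'],degrees=True)
q=T.inv().apply(C[m]-st['tool_pos']);print('weight in tool',np.percentile(q,[2,50,98],axis=0).round(1))
P=C.reshape(-1,3);b=(abs(P[:,0]-558)<75)&(abs(P[:,1]+320)<50)&(P[:,2]>46)&(P[:,2]<57)
print('bar top',np.median(P[b],0),P[b].min(0),P[b].max(0),b.sum())
print(r.sense()['ft_force'],r.sense()['finger_gap'])
E
python3 m4.py
```

```text
[ 562.68024387 -323.60711611  126.5401599 ] [-89.29440609  -0.40070349 -93.75726883]
weight in tool [[-14.  -22.5 -17.6]
 [  0.6 -20.7   1.9]
 [ 15.5   5.5  13.7]]
bar top [ 588.10416492 -323.20203727   53.98562639] [ 516.26966723 -338.36733103   46.27169235] [ 624.47801355 -308.01620105   56.98769582] 2787
[ 0.18626329  0.64624457 -1.70969092] 31.38349412673741
```

```bash
python3 -c "
from h import *
for P in ([595,-93,126],[595,-93,30]):print(go(P,[-90,0,-105.3]))"
```

```text
(array([-0.7723, -0.0085,  0.06  ]), array([-0.0068,  0.1283,  0.0029]))
(array([-0.7741,  0.3115,  0.0568]), array([-0.0068,  0.1283,  0.0029]))
```

move_arm:
  linear:
    - [-0.08,-0.005,0]
    - [-0.18,-0.008,0.01]
    - [-0.3,-0.008,0.02]
    - [-0.42,-0.008,0.03]
    - [-0.54,-0.008,0.04]
    - [-0.65,-0.008,0.05]
    - [-0.72,-0.008,0.06]
    - [-0.772,0.06,0.06]
    - [-0.773,0.16,0.058]
    - [-0.774,0.24,0.057]
    - [-0.774,0.28,0.057]
    - [-0.774,0.28,0.057]
  twist:
    - [-0.007,0.02,0.003]
    - [-0.007,0.05,0.003]
    - [-0.007,0.09,0.003]
    - [-0.007,0.128,0.003]
    - [-0.007,0.128,0.003]
    - [-0.007,0.128,0.003]
    - [-0.007,0.128,0.003]
    - [-0.007,0.128,0.003]
    - [-0.007,0.128,0.003]
    - [-0.007,0.128,0.003]
    - [-0.007,0.128,0.003]
    - [-0.007,0.128,0.003]
  hand: [-1,-1,-1,-1,-1,-1,-1,-1,-1,-1,-1,-1]

```text
time: 4.77
tool_pos: [591.2, -92.1, 34.5]
tcp_rot: [-90.5, -0.0, -105.3]
ft_force: [-1.1, -0.0, -2.9]
finger_gap: 31.3
```

```bash
python3 -c "
from h import *
for P in ([595,-93,12],[595,-93,70]):print(go(P,[-90,0,-105.3]))"
```

```text
(array([-0.0003,  0.0748,  0.0137]), array([0.0055, 0.0003, 0.0002]))
(array([-0.0003, -0.1185,  0.012 ]), array([0.0055, 0.0003, 0.0002]))
```

move_arm:
  linear:
    - [0,0.03,0.01]
    - [0,0.06,0.013]
    - [0,0.075,0.013]
    - [0,0.075,0.013]
    - [0,0.075,0.013]
  twist:
    - [0.005,0,0]
    - [0.005,0,0]
    - [0.005,0,0]
    - [0.005,0,0]
    - [0.005,0,0]
  hand: [-1,-1,-1,-1,-1]

```text
time: 5.18
tool_pos: [595.5, -93.5, 12.7]
tcp_rot: [-90.0, -0.0, -105.3]
ft_force: [-0.5, 0.0, -2.2]
finger_gap: 31.7
```

```bash
python3 -c "
from h import *
s=r.sense();print(s['ft_force'],s['tool_pos'],s['tcp_rot'])
for P in ([595,-93,11],[595,-93,70]):print(go(P,[-90,0,-105.3]))"
```

```text
[-0.53930372  0.0286666  -2.24969799] [595.54957851 -93.45704253  12.72964113] [-8.99611578e+01 -1.17516530e-02 -1.05291358e+02]
(array([-0.001 ,  0.0058, -0.0022]), array([-0.0004,  0.0001,  0.0001]))
(array([-0.0009, -0.1909, -0.002 ]), array([-0.0004,  0.0001,  0.0001]))
```

move_arm:
  linear:
    - [0,0.006,0]
    - [0,0.009,0]
    - [0,0.012,0]
    - [0,0.012,0]
  twist:
    - [0,0,0]
    - [0,0,0]
    - [0,0,0]
    - [0,0,0]
  hand: [-1,-1,-1,-1]

```text
time: 5.52
tool_pos: [595.9, -93.5, 12.4]
tcp_rot: [-90.0, -0.0, -105.3]
ft_force: [-15.6, 3.4, 25.5]
finger_gap: 31.1
```

Contact, so I release and rise.

move_arm:
  linear:
    - [0,-0.003,0]
    - [0,-0.003,0]
    - [0,-0.003,0]
    - [0,-0.003,0]
    - [0,-0.1,0]
    - [0,-0.2,0]
    - [0,-0.3,0]
    - [0,-0.35,0]
    - [0,-0.35,0]
  twist:
    - [0,0,0]
    - [0,0,0]
    - [0,0,0]
    - [0,0,0]
    - [0,0,0]
    - [0,0,0]
    - [0,0,0]
    - [0,0,0]
    - [0,0,0]
  hand: [0.5,0.5,0.5,0.5,0.5,0.5,0.5,0.5,0.5]

```text
time: 6.27
tool_pos: [598.9, -94.3, 122.5]
tcp_rot: [-89.5, -0.0, -105.3]
ft_force: [0.4, -1.2, 0.6]
finger_gap: 64.0
```

```bash
python3 w.py w5
python3 - <<'E'
from h import *
s=np.load('w5.npy',allow_pickle=True).item();st=s['st'];C=cloud(s,st);P=C.reshape(-1,3)
b=(abs(P[:,0]-590)<60)&(abs(P[:,1]+95)<50)&(P[:,2]>28)&(P[:,2]<40)
print('weight top',np.median(P[b],0),P[b].min(0),P[b].max(0),b.sum())
b=(abs(P[:,0]-558)<75)&(abs(P[:,1]+320)<50)&(P[:,2]>46)&(P[:,2]<57)
print('bar top',np.median(P[b],0),P[b].min(0),P[b].max(0),b.sum())
for p in ([520,-290,150],[558,-320.5,110]):print(go(p,[-90,0,-93.7]))
E
```

```text
[598.92686969 -94.27944628 122.46915024] [-8.95042023e+01 -1.43874868e-03 -1.05292601e+02]
weight top [593.88795853 -93.81724424  33.77932671] [ 576.49497854 -110.37756691   28.10302691] [609.34292197 -76.70990199  35.85581895] 958
  return _methods._mean(a, axis=axis, dtype=dtype,
  ret = um.true_divide(
Traceback (most recent call last):
ValueError: zero-size array to reduction operation minimum which has no identity
```

View pics/w5.png

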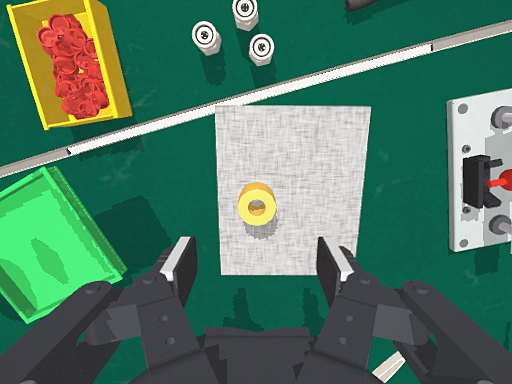

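The weight stands on the mat at (257,205). I can't see the bar clearly at the right edge, so I'll go back over the jig to look.

Run:
```python
from h import *
s=np.load('w5.npy',allow_pickle=True).item();st=s['st'];C=cloud(s,st)
for u,v in((388,365),(503,117),(505,225),(507,180),(495,150),(508,150),(508,205)):print(u,v,C[v,u].round(1),s['frame'][v,u])
s=r.snapshot('top');C=cloud(s);save('top2',s['frame']);save('top2c',cv2.resize(s['frame'][120:220,240:370],None,fx=5,fy=5,interpolation=cv2.INTER_CUBIC))
for p in ([545,-290,200],[558,-320.5,110]):print(go(p,[-90,0,-93.7]))
```

```text
388 365 [ 356.9 -188.5    8.6] [221 214 202]
503 117 [ 610.8 -321.1   18. ] [167 158 164]
505 225 [ 509.5 -316.1   22.4] [147 143 145]
507 180 [ 560.5 -307.3   36.2] [191  44  33]
495 150 [ 580.9 -318.3   10.7] [174 180 175]
508 150 [ 577.8 -330.4   11.1] [173 179 177]
508 205 [ 523.  -328.7   11.3] [169 177 174]
(array([ 0.6764, -0.2741,  0.0083]), array([-0.0013, -0.1288,  0.0003]))
(array([0.763 , 0.0261, 0.0762]), array([-0.0013, -0.1288,  0.0003]))
```

View pics/top2c.png

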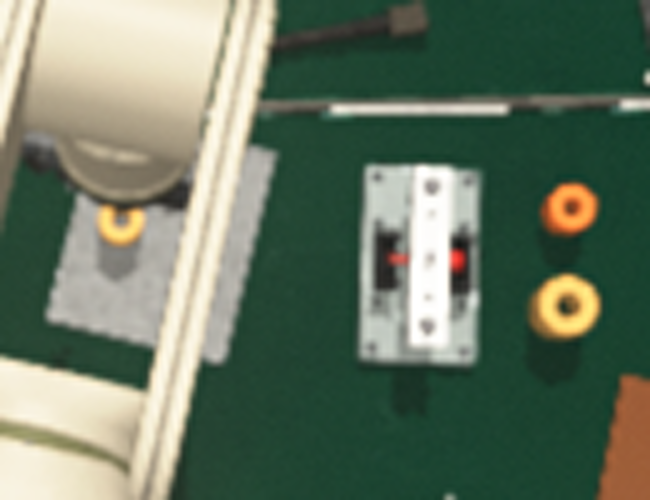

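The top view shows the bar still on the jig at crop (430,258). The wrist image had only cut it off. I'll return to grip the bar.

move_arm:
  linear:
    - [0.1,-0.02,0.01]
    - [0.22,-0.03,0.02]
    - [0.34,-0.03,0.03]
    - [0.46,-0.03,0.04]
    - [0.57,-0.03,0.055]
    - [0.68,-0.03,0.066]
    - [0.763,-0.01,0.076]
    - [0.763,0.026,0.076]
    - [0.763,0.026,0.076]
  twist:
    - [-0.001,-0.03,0]
    - [-0.001,-0.07,0]
    - [-0.001,-0.129,0]
    - [-0.001,-0.129,0]
    - [-0.001,-0.129,0]
    - [-0.001,-0.129,0]
    - [-0.001,-0.129,0]
    - [-0.001,-0.129,0]
    - [-0.001,-0.129,0]
  hand: [0.3,0.3,0.3,0.3,0.3,0.3,0.3,0.3,0.3]

```text
time: 7.12
tool_pos: [555.2, -320.4, 105.1]
tcp_rot: [-90.3, 0.2, -93.8]
ft_force: [-0.2, 0.1, -0.7]
finger_gap: 55.7
```

```bash
python3 w.py w6
cat > jig.py <<'E'
from h import *
import sys
s=np.load(sys.argv[1]+'.npy',allow_pickle=True).item();st=s['st'];C=cloud(s,st);P=C.reshape(-1,3)
for n,lo,hi in(('bar',46,60),('plate',7,15)):
    b=(abs(P[:,0]-558)<90)&(abs(P[:,1]+320)<60)&(P[:,2]>lo)&(P[:,2]<hi)
    m=cv2.morphologyEx(b.reshape(384,512).astype(np.uint8),cv2.MORPH_OPEN,np.ones((3,3)))
    c=max(cv2.findContours(m,0,1)[0],key=cv2.contourArea)
    z=53 if n=='bar' else 10
    w=ray(s,c[:,0],z,st)[:,:2].astype(np.float32);R=cv2.minAreaRect(w)
    print(n,np.round(R[0],1),np.round(R[1],1),round(R[2],2),'zmed',np.median(P[m.ravel()>0][:,2]).round(1))
E
python3 jig.py w6;python3 -c "
from h import *
print(go([558,-320.5,42],[-90,0,-93.7]))"
```

```text
[ 555.16773735 -320.39894403  105.07681003] [-90.30519765   0.1756232  -93.84140893]
bar [ 557.6 -321.3] [ 26.2 132.6] 86.3 zmed 54.0
plate [ 558.3 -321.3] [ 88.  149.9] 86.2 zmed 11.0
(array([0.0043, 0.2135, 0.0088]), array([ 0.0032, -0.0006, -0.002 ]))
```

View pics/w6.png

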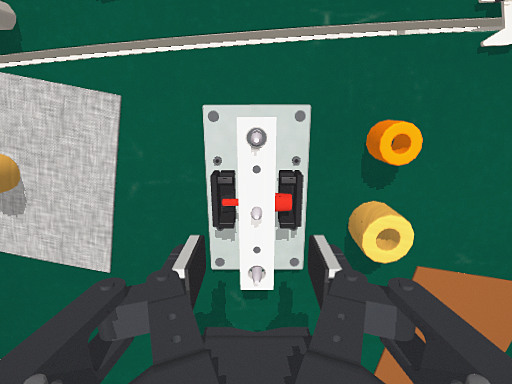

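The bar is on the jig at column 256, straddled by the jaws. Jig centre is (558.2,-321.3), yaw -3.8°.

move_arm:
  linear:
    - [0.005,0.06,0.008]
    - [0.005,0.12,0.008]
    - [0.005,0.17,0.008]
    - [0.005,0.2,0.008]
    - [0.005,0.2,0.008]
    - [0.005,0.2,0.008]
  twist:
    - [0.003,0,-0.002]
    - [0.003,0,-0.002]
    - [0.003,0,-0.002]
    - [0.003,0,-0.002]
    - [0.003,0,-0.002]
    - [0.003,0,-0.002]
  hand: [0.3,0.3,0.3,0.3,0.3,0.3]

```text
time: 7.67
tool_pos: [557.6, -319.4, 45.6]
tcp_rot: [-90.1, 0.1, -93.7]
ft_force: [-0.1, 0.0, -0.1]
finger_gap: 56.0
```

```bash
python3 -c "
from h import *
print(go([558,-321.3,42],[-90,0,-93.8]))"
```

```text
(array([0.0061, 0.0119, 0.0016]), array([ 0.001 ,  0.0012, -0.0006]))
```

move_arm:
  linear:
    - [0.006,0.012,0.001]
    - [0.006,0.012,0.001]
    - [0.006,0.012,0.001]
    - [0.006,0.012,0.001]
    - [0.006,0.012,0.001]
    - [0.006,0.012,0.001]
    - [0.006,0.012,0.001]
  twist:
    - [0.001,0.001,0]
    - [0.001,0.001,0]
    - [0.001,0.001,0]
    - [0.001,0.001,0]
    - [0.001,0.001,0]
    - [0.001,0.001,0]
    - [0.001,0.001,0]
  hand: [0.3,0.3,-1,-1,-1,-1,-1]
  force: 90

```text
time: 8.25
tool_pos: [558.5, -321.7, 43.1]
tcp_rot: [-89.9, 0.0, -93.8]
ft_force: [0.1, 0.4, 6.4]
finger_gap: 23.3
```

```bash
python3 -c "
from h import *
s=r.sense();print(s['ft_force'])
print(go([558,-321.3,125],[-90,0,-93.8]))"
```

```text
[0.14198732 0.38379888 6.3839835 ]
(array([-0.0014, -0.2729, -0.0014]), array([-0.001 ,  0.0001, -0.0001]))
```

move_arm:
  linear:
    - [-0.001,-0.02,-0.001]
    - [-0.001,-0.05,-0.001]
    - [-0.001,-0.1,-0.001]
    - [-0.001,-0.17,-0.001]
    - [-0.001,-0.25,-0.001]
    - [-0.001,-0.273,-0.001]
    - [-0.001,-0.273,-0.001]
  twist:
    - [0,0,0]
    - [0,0,0]
    - [0,0,0]
    - [0,0,0]
    - [0,0,0]
    - [0,0,0]
    - [0,0,0]
  hand: [-1,-1,-1,-1,-1,-1,-1]

```text
time: 8.83
tool_pos: [559.8, -322.6, 128.7]
tcp_rot: [-89.6, -0.2, -93.8]
ft_force: [-0.7, -0.5, -1.0]
finger_gap: 23.2
```

```bash
python3 w.py w7
python3 - <<'E'
from h import *
s=np.load('w7.npy',allow_pickle=True).item();st=s['st'];C=cloud(s,st);P=C.reshape(-1,3)
T=Ro.from_euler('xyz',st['tcp_rot'],degrees=True)
q=T.inv().apply(P-st['tool_pos']);S=cv2.cvtColor(s['frame'],cv2.COLOR_RGB2HSV).reshape(-1,3)
b=(abs(q[:,0])<14)&(abs(q[:,2])<75)&(q[:,1]>-25)&(q[:,1]<12)&(S[:,1]<50)&(S[:,2]>180)
print(b.sum(),np.percentile(q[b],[1,50,99],axis=0).round(1))
A=np.c_[q[b][:,0],q[b][:,2],np.ones(b.sum())];print('top plane y=a x+b z+c',np.linalg.lstsq(A,q[b][:,1],rcond=None)[0].round(3))
x,y=np.array([584.8,-124.7])+Ro.from_euler('z',-15.3,degrees=True).apply([0,-32,0])[:2]
print(x,y)
for z in(125,30):print(go([x,y,z],[-90,0,-105.3]))
E
```

```text
[ 559.84528601 -322.64476641  128.69800365] [-89.61718176  -0.16503082 -93.78895605]
8955 [[-11.8 -18.3 -44.2]
 [  0.6 -10.8  17.9]
 [ 13.5  -9.3  65.2]]
top plane y=a x+b z+c [ 1.0000e-03  3.0000e-03 -1.0944e+01]
576.356062401108 -155.56583739064953
(array([-0.5573,  0.0039,  0.0216]), array([-0.0026,  0.1279,  0.0006]))
(array([-0.5577,  0.3205,  0.0203]), array([-0.0026,  0.1279,  0.0006]))
```

View pics/w7.png

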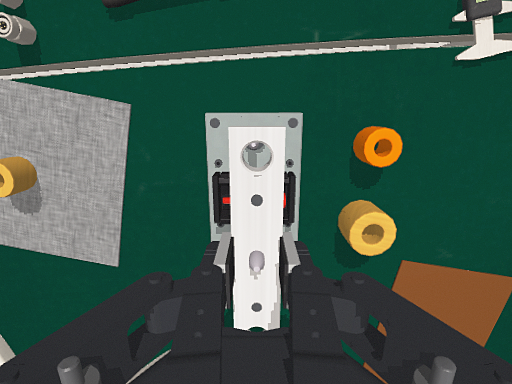

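The bar is held level, with spigot (257,262) and far bore (257,155). On to the mat.

move_arm:
  linear:
    - [-0.08,0,0]
    - [-0.17,0,0.005]
    - [-0.28,0,0.01]
    - [-0.39,0,0.015]
    - [-0.48,0,0.02]
    - [-0.545,0.01,0.02]
    - [-0.557,0.07,0.02]
    - [-0.557,0.16,0.02]
    - [-0.558,0.25,0.02]
    - [-0.558,0.31,0.02]
    - [-0.558,0.32,0.02]
    - [-0.558,0.32,0.02]
  twist:
    - [-0.002,0.02,0]
    - [-0.002,0.05,0]
    - [-0.002,0.09,0]
    - [-0.002,0.128,0]
    - [-0.002,0.128,0]
    - [-0.002,0.128,0]
    - [-0.002,0.128,0]
    - [-0.002,0.128,0]
    - [-0.002,0.128,0]
    - [-0.002,0.128,0]
    - [-0.002,0.128,0]
    - [-0.002,0.128,0]
  hand: [-1,-1,-1,-1,-1,-1,-1,-1,-1,-1,-1,-1]

```text
time: 9.88
tool_pos: [573.5, -154.5, 26.8]
tcp_rot: [-90.3, -0.0, -105.3]
ft_force: [-0.2, 0.5, -0.9]
finger_gap: 23.3
```

```bash
python3 -c "
from h import *
print(r.sense()['ft_force'],go([576.4,-155.6,6],[-90,0,-105.3]))"
```

```text
[-0.15946159  0.50720135 -0.94318541] (array([0.0011, 0.0692, 0.0106]), array([ 0.0034, -0.0001,  0.0002]))
```

move_arm:
  linear:
    - [0.001,0.03,0.01]
    - [0.001,0.055,0.01]
    - [0.001,0.067,0.01]
    - [0.001,0.067,0.01]
    - [0.001,0.067,0.01]
    - [0.001,0.067,0.01]
  twist:
    - [0.003,0,0]
    - [0.003,0,0]
    - [0.003,0,0]
    - [0.003,0,0]
    - [0.003,0,0]
    - [0.003,0,0]
  hand: [-1,-1,-1,-1,-1,-1]

```text
time: 10.38
tool_pos: [576.8, -155.7, 7.3]
tcp_rot: [-90.0, -0.0, -105.3]
ft_force: [0.2, -0.0, -1.5]
finger_gap: 23.1
```

move_arm:
  linear:
    - [0,0.005,0]
    - [0,0.007,0]
    - [0,0.008,0]
  twist:
    - [0,0,0]
    - [0,0,0]
    - [0,0,0]
  hand: [-1,-1,-1]

```text
time: 10.63
tool_pos: [577.0, -155.8, 5.2]
tcp_rot: [-89.9, -0.0, -105.3]
ft_force: [0.0, -0.1, -0.8]
finger_gap: 23.4
```

move_arm:
  linear:
    - [0,0.001,0]
    - [0,0.001,0]
    - [0,0.001,0]
    - [0,-0.05,0]
    - [0,-0.15,0]
    - [0,-0.26,0]
    - [0,-0.36,0]
    - [0,-0.4,0]
    - [0,-0.4,0]
  twist:
    - [0,0,0]
    - [0,0,0]
    - [0,0,0]
    - [0,0,0]
    - [0,0,0]
    - [0,0,0]
    - [0,0,0]
    - [0,0,0]
    - [0,0,0]
  hand: [0.05,0.05,0.05,0.05,0.05,0.05,0.05,0.05,0.05]

```text
time: 11.38
tool_pos: [579.7, -156.8, 130.2]
tcp_rot: [-89.5, -0.1, -105.3]
ft_force: [0.3, -1.4, 0.2]
finger_gap: 45.0
```

```bash
python3 w.py w8
cat > mat.py <<'E'
from h import *
import sys
s=np.load(sys.argv[1]+'.npy',allow_pickle=True).item();st=s['st'];C=cloud(s,st);P=C.reshape(-1,3)
V=cv2.cvtColor(s['frame'],cv2.COLOR_RGB2HSV).reshape(-1,3)
m0=(abs(P[:,0]-584)<110)&(abs(P[:,1]+125)<110)
for n,b,z in(('bar',(P[:,2]>11)&(P[:,2]<20)&(V[:,1]<50),15),('weight',(P[:,2]>29)&(P[:,2]<38),33)):
    m=cv2.morphologyEx((b&m0).reshape(384,512).astype(np.uint8),cv2.MORPH_OPEN,np.ones((3,3)))
    c=max(cv2.findContours(m,0,1)[0],key=cv2.contourArea)
    R=cv2.minAreaRect(ray(s,c[:,0],z,st)[:,:2].astype(np.float32))
    print(n,np.round(R[0],1),np.round(R[1],1),round(R[2],2),'z',np.median(P[m.ravel()>0][:,2]).round(1))
E
python3 mat.py w8; python3 -c "
from h import *
for p in ([558.2,-321.3,125],[558.2,-321.3,60]):print(go(p,[-90,0,-3.8]),go(p,[-90,0,-183.8]))
print(r.sense()['joint_pos'])"
```

```text
[ 579.74493908 -156.78956375  130.21782053] [-8.94796506e+01 -6.12803520e-02 -1.05309716e+02]
bar [ 576.5 -156.7] [ 26.1 131.1] 74.63 z 16.0
weight [592.9 -94. ] [33.1 33.7] 69.62 z 33.7
(array([0.5483, 0.0091, 0.0802]), array([-0.0021, -1.1278,  0.0035])) (array([0.5483, 0.0091, 0.0802]), array([-0.0033,  0.8722, -0.002 ]))
(array([0.5481, 0.2258, 0.079 ]), array([-0.0021, -1.1278,  0.0035])) (array([0.5481, 0.2258, 0.079 ]), array([-0.0033,  0.8722, -0.002 ]))
[-2.00108419e+01  1.10619326e+01  9.23269046e+01 -1.91193671e-02
  7.62890462e+01  8.52997581e+01]
```

View pics/w8.png

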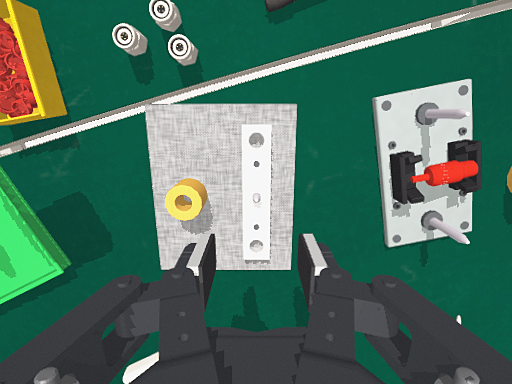

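The bar is at (257,190) and the weight at (184,202), both on the mat. The red plug lies bare in the saddles at (440,173). I'll turn the jaws along jig x and go over the red plug.

move_arm:
  linear:
    - [0.05,0,0.01]
    - [0.1,0,0.02]
    - [0.15,0,0.02]
    - [0.2,0,0.03]
    - [0.25,0,0.04]
    - [0.3,0,0.05]
    - [0.35,0.01,0.06]
    - [0.4,0.01,0.065]
    - [0.45,0.01,0.07]
    - [0.5,0.01,0.075]
    - [0.548,0.01,0.08]
    - [0.548,0.01,0.08]
  twist:
    - [-0.001,-0.075,0.001]
    - [-0.001,-0.15,0.001]
    - [-0.001,-0.225,0.001]
    - [-0.001,-0.3,0.001]
    - [-0.002,-0.375,0.002]
    - [-0.002,-0.45,0.002]
    - [-0.002,-0.525,0.002]
    - [-0.002,-0.6,0.003]
    - [-0.002,-0.675,0.003]
    - [-0.002,-0.75,0.003]
    - [-0.002,-0.825,0.003]
    - [-0.002,-0.9,0.003]
  hand: [0.05,0.05,0.05,0.05,0.05,0.05,0.05,0.05,0.05,0.05,0.05,0.05]

```text
time: 12.43
tool_pos: [556.2, -323.1, 121.9]
tcp_rot: [-90.0, 0.2, -24.1]
ft_force: [0.1, -1.6, 0.5]
finger_gap: 45.0
```

```bash
python3 -c "
from h import *
print(go([558.2,-321.3,110],[-90,0,-3.8]))"
```

```text
(array([0.0037, 0.0396, 0.0081]), array([-0.0005, -0.2254, -0.0018]))
```

move_arm:
  linear:
    - [0.004,0.01,0.008]
    - [0.004,0.02,0.008]
    - [0.004,0.03,0.008]
    - [0.004,0.04,0.008]
    - [0.004,0.04,0.008]
  twist:
    - [0,-0.075,-0.001]
    - [0,-0.15,-0.002]
    - [0,-0.225,-0.002]
    - [0,-0.225,-0.002]
    - [0,-0.225,-0.002]
  hand: [0.05,0.05,0.05,0.05,0.05]

```text
time: 12.85
tool_pos: [556.9, -320.5, 106.9]
tcp_rot: [-89.8, 0.2, -4.1]
ft_force: [-1.2, -0.2, 0.3]
finger_gap: 44.7
```

```bash
python3 w.py w9
cat > plug.py <<'E'
from h import *
import sys
n,col,z,cx,cy=sys.argv[1],sys.argv[2],*map(float,sys.argv[3:6])
s=np.load(n+'.npy',allow_pickle=True).item();st=s['st'];C=cloud(s,st)
H,S,V=cv2.split(cv2.cvtColor(s['frame'],cv2.COLOR_RGB2HSV))
m=((H<8)|(H>172))&(S>130)&(V>80) if col=='red' else V<70
m=m&(abs(C[...,0]-cx)<55)&(abs(C[...,1]-cy)<55)&(C[...,2]>z-12)&(C[...,2]<z+14)
m=cv2.morphologyEx(m.astype(np.uint8),cv2.MORPH_OPEN,np.ones((2,2)))
c=max(cv2.findContours(m,0,1)[0],key=cv2.contourArea)
R=cv2.minAreaRect(ray(s,c[:,0],z,st)[:,:2].astype(np.float32))
k=np.zeros_like(m);cv2.drawContours(k,[c],-1,1,-1)
P=C[(k&m)>0];print(col,np.round(R[0],1),np.round(R[1],1),round(R[2],1),'z',np.percentile(P[:,2],[5,50,98]).round(1))
d=np.array(cv2.fitLine(P[:,:2].astype(np.float32),cv2.DIST_L2,0,.01,.01)).ravel();print('dir',np.degrees(np.arctan2(d[1],d[0])).round(1),d[2:].round(1))
if len(sys.argv)>6: save(n+'m',s['frame'])
E
python3 plug.py w9 red 31.5 558 -321;python3 jig.py w9; python3 -c "
from h import *
print(go([558.2,-321.3,45],[-90,0,-3.8]))"
```

```text
[ 556.91533309 -320.46345206  106.93271664] [-89.83578497   0.18177905  -4.05295556]
red [ 558.7 -323.9] [58.4 18.7] 86.7 z [31.8 39.4 42.7]
dir 87.3 [ 558.7 -323.2]
bar [ 508.3 -316. ] [7.8 8. ] 37.23 zmed 54.2
plate [ 558.1 -320.9] [ 87.9 150. ] 86.42 zmed 11.0
(array([ 0.0037,  0.2091, -0.0024]), array([-0.0015, -0.0032, -0.0015]))
```

move_arm:
  linear:
    - [0.003,0.05,-0.002]
    - [0.003,0.11,-0.002]
    - [0.003,0.17,-0.002]
    - [0.003,0.21,-0.002]
    - [0.003,0.21,-0.002]
    - [0.003,0.21,-0.002]
  twist:
    - [-0.001,-0.001,-0.001]
    - [-0.001,-0.001,-0.001]
    - [-0.001,-0.001,-0.001]
    - [-0.001,-0.001,-0.001]
    - [-0.001,-0.001,-0.001]
    - [-0.001,-0.001,-0.001]
  hand: [0.05,0.05,0.05,0.05,0.05,0.05]

```text
time: 13.4
tool_pos: [557.4, -320.7, 43.9]
tcp_rot: [-89.9, 0.1, -4.1]
ft_force: [0.2, -1.3, 0.6]
finger_gap: 44.8
```

```bash
python3 -c "
from h import *
print(r.sense()['ft_force'],go([558.2,-321.3,16],[-90,0,-3.8]))"
```

```text
[ 0.19587143 -1.27856238  0.59230598] (array([ 0.0032,  0.093 , -0.0021]), array([-0.0012, -0.003 , -0.0016]))
```

move_arm:
  linear:
    - [0.003,0.03,-0.002]
    - [0.003,0.06,-0.002]
    - [0.003,0.09,-0.002]
    - [0.003,0.093,-0.002]
    - [0.003,0.093,-0.002]
    - [0.003,0.093,-0.002]
    - [0.003,0.093,-0.002]
    - [0.003,0.093,-0.002]
    - [0.003,0.093,-0.002]
  twist:
    - [-0.001,-0.002,-0.001]
    - [-0.001,-0.003,-0.001]
    - [-0.001,-0.003,-0.001]
    - [-0.001,-0.003,-0.001]
    - [-0.001,-0.003,-0.001]
    - [-0.001,-0.003,-0.001]
    - [-0.001,-0.003,-0.001]
    - [-0.001,-0.003,-0.001]
    - [-0.001,-0.003,-0.001]
  hand: [0.05,0.05,0.05,0.05,-1,-1,-1,-1,-1]
  force: 40

```text
time: 14.15
tool_pos: [558.0, -321.2, 15.8]
tcp_rot: [-90.0, 0.1, -3.8]
ft_force: [0.9, -1.1, 0.3]
finger_gap: 18.2
```

```bash
python3 -c "
from h import *
s=r.sense();print(s['ft_force'],go([558.2,-321.3,120],[-90,0,-3.8]))"
```

```text
[ 0.89010843 -1.06352667  0.28595636] (array([ 2.000e-04, -3.474e-01, -1.000e-04]), array([-0.0003, -0.0001, -0.0008]))
```

move_arm:
  linear:
    - [0,-0.04,0]
    - [0,-0.1,0]
    - [0,-0.18,0]
    - [0,-0.27,0]
    - [0,-0.34,0]
    - [0,-0.35,0]
    - [0,-0.35,0]
  twist:
    - [0,0,0]
    - [0,0,0]
    - [0,0,0]
    - [0,0,0]
    - [0,0,0]
    - [0,0,0]
    - [0,0,0]
  hand: [-1,-1,-1,-1,-1,-1,-1]

```text
time: 14.73
tool_pos: [559.5, -322.2, 123.9]
tcp_rot: [-90.1, -0.2, -3.8]
ft_force: [0.2, -0.4, -0.1]
finger_gap: 18.1
```

```bash
python3 w.py w10
python3 - <<'E'
from h import *
s=np.load('w10.npy',allow_pickle=True).item();st=s['st'];C=cloud(s,st)
H,S,V=cv2.split(cv2.cvtColor(s['frame'],cv2.COLOR_RGB2HSV))
q=Ro.from_euler('xyz',st['tcp_rot'],degrees=True).inv().apply(C.reshape(-1,3)-st['tool_pos'])
b=(((H<8)|(H>172))&(S>130)&(V>80)).ravel()&(abs(q)<50).all(1);print(b.sum(),np.percentile(q[b],[2,50,98],axis=0).round(1),st['finger_gap'])
print(go([600.7,134.9,120],[-90,0,-3.8]))
E
```

```text
[ 559.50172728 -322.17519373  123.86459761] [-90.11346163  -0.16421197  -3.80580478]
2948 [[ -7.9 -26.8 -25.3]
 [  0.4 -23.6   1.7]
 [  9.  -16.1  26.4]] 18.11124397084581
(array([0.0396, 0.0048, 1.5272]), array([ 0.0002, -0.    ,  0.    ]))
```

move_arm:
  linear:
    - [0,0,0.08]
    - [0,0,0.17]
    - [0.01,0,0.28]
    - [0.01,0,0.4]
    - [0.02,0,0.52]
    - [0.02,0,0.64]
    - [0.03,0,0.76]
    - [0.03,0,0.88]
    - [0.03,0,0.98]
  twist:
    - [0,0,0]
    - [0,0,0]
    - [0,0,0]
    - [0,0,0]
    - [0,0,0]
    - [0,0,0]
    - [0,0,0]
    - [0,0,0]
    - [0,0,0]
  hand: [-1,-1,-1,-1,-1,-1,-1,-1,-1]

```text
time: 15.53
tool_pos: [585.3, -26.1, 119.2]
tcp_rot: [-90.0, 0.2, -3.8]
ft_force: [0.1, -1.0, -0.7]
finger_gap: 18.3
```

```bash
python3 w.py w11
python3 - <<'E'
from h import *
s=np.load('w11.npy',allow_pickle=True).item();st=s['st'];C=cloud(s,st)
H,S,V=cv2.split(cv2.cvtColor(s['frame'],cv2.COLOR_RGB2HSV))
m=((H>50)&(H<75)&(S>140)&(V>130)&(C[...,1]>40)&(C[...,1]<230)).astype(np.uint8)
m=cv2.morphologyEx(m,cv2.MORPH_OPEN,np.ones((3,3)))
c=max(cv2.findContours(m,0,1)[0],key=cv2.contourArea)
R=cv2.minAreaRect(ray(s,c[:,0],19,st)[:,:2].astype(np.float32));print(R, c.min((0,1)),c.max((0,1)))
x,y=600.7,134.9
for z in(120,35):print(go([x,y,z],[-90,0,-3.8]))
E
```

```text
[585.33202244 -26.07138717 119.18740988] [-89.98075578   0.2101158   -3.7718953 ]
((606.386962890625, 106.46656036376953), (127.93939208984375, 75.44166564941406), 11.358298301696777) [179   0] [361  99]
(array([ 0.0177, -0.0013,  0.5224]), array([-0.002 ,  0.0019, -0.0025]))
(array([0.0188, 0.2821, 0.5215]), array([-0.002 ,  0.0019, -0.0025]))
```

move_arm:
  linear:
    - [0,0,0.08]
    - [0.01,0,0.18]
    - [0.015,0,0.29]
    - [0.018,0,0.4]
    - [0.018,0.02,0.48]
    - [0.018,0.09,0.515]
    - [0.018,0.17,0.515]
    - [0.018,0.25,0.515]
    - [0.018,0.28,0.515]
    - [0.018,0.28,0.515]
  twist:
    - [0,0,0]
    - [-0.001,0.001,-0.002]
    - [-0.002,0.002,-0.002]
    - [-0.002,0.002,-0.002]
    - [-0.002,0.002,-0.002]
    - [-0.002,0.002,-0.002]
    - [-0.002,0.002,-0.002]
    - [-0.002,0.002,-0.002]
    - [-0.002,0.002,-0.002]
    - [-0.002,0.002,-0.002]
  hand: [-1,-1,-1,-1,-1,-1,-1,-1,-1,-1]

```text
time: 16.42
tool_pos: [596.4, 132.3, 30.6]
tcp_rot: [-90.1, 0.5, -3.8]
ft_force: [-1.3, 0.5, -0.2]
finger_gap: 18.2
```

```bash
python3 -c "
from h import *
s=r.sense();print(s['ft_force'],go([600.7,133,7],[-90,0,-3.8]))"
```

```text
[-1.2990145   0.45380399 -0.21977798] (array([0.0149, 0.0787, 0.0035]), array([ 0.0011, -0.0001, -0.0059]))
```

move_arm:
  linear:
    - [0.01,0.03,0.003]
    - [0.014,0.06,0.003]
    - [0.014,0.075,0.003]
    - [0.014,0.079,0.003]
    - [0.014,0.079,0.003]
    - [0.014,0.079,0.003]
  twist:
    - [0.001,0,-0.003]
    - [0.001,0,-0.006]
    - [0.001,0,-0.006]
    - [0.001,0,-0.006]
    - [0.001,0,-0.006]
    - [0.001,0,-0.006]
  hand: [-1,-1,-1,-1,-1,-1]

```text
time: 16.92
tool_pos: [600.9, 132.9, 7.6]
tcp_rot: [-90.0, -0.1, -3.8]
ft_force: [-1.0, -0.3, 0.4]
finger_gap: 18.3
```

move_arm:
  linear:
    - [0,0.006,0]
    - [0,0.006,0]
    - [0,0.006,0]
    - [0,0.006,0]
    - [0,-0.05,0]
    - [0,-0.15,0]
    - [0,-0.26,0]
    - [0,-0.36,0]
    - [0,-0.38,0]
  twist:
    - [0,0,0]
    - [0,0,0]
    - [0,0,0]
    - [0,0,0]
    - [0,0,0]
    - [0,0,0]
    - [0,0,0]
    - [0,0,0]
    - [0,0,0]
  hand: [-1,-0.1,-0.1,-0.1,-0.1,-0.1,-0.1,-0.1,-0.1]

```text
time: 17.67
tool_pos: [604.4, 133.4, 128.6]
tcp_rot: [-89.9, -0.6, -3.8]
ft_force: [0.5, 0.4, 1.0]
finger_gap: 38.3
```

```bash
python3 w.py w12;python3 plug.py w12 red 12.5 601 133
python3 - <<'E'
from h import *
s=np.load('w12.npy',allow_pickle=True).item();st=s['st'];C=cloud(s,st)
print(go([440,320,160],[-90,0,-3.8]))
E
```

```text
[604.37333207 133.38357831 128.63317422] [-89.89044565  -0.59046601  -3.81500079]
red [602.6 130.3] [56.3 17.3] 86.0 z [15.3 20.5 23.8]
dir 86.4 [602.7 130.4]
(array([-0.5865, -0.1125,  0.5845]), array([-0.0012, -0.0002,  0.0063]))
```

Red lies flat in the green tray. Next is the black plug.

move_arm:
  linear:
    - [-0.06,-0.03,0.06]
    - [-0.13,-0.06,0.13]
    - [-0.21,-0.09,0.21]
    - [-0.29,-0.11,0.29]
    - [-0.37,-0.11,0.37]
    - [-0.45,-0.11,0.45]
    - [-0.52,-0.11,0.52]
    - [-0.586,-0.11,0.584]
    - [-0.586,-0.11,0.584]
    - [-0.586,-0.11,0.584]
  twist:
    - [0,0,0.003]
    - [-0.001,0,0.006]
    - [-0.001,0,0.006]
    - [-0.001,0,0.006]
    - [-0.001,0,0.006]
    - [-0.001,0,0.006]
    - [-0.001,0,0.006]
    - [-0.001,0,0.006]
    - [-0.001,0,0.006]
    - [-0.001,0,0.006]
  hand: [0.05,0.05,0.05,0.05,0.05,0.05,0.05,0.05,0.05,0.05]

```text
time: 18.55
tool_pos: [438.7, 320.5, 158.1]
tcp_rot: [-90.0, 0.0, -3.7]
ft_force: [0.9, -0.9, -0.7]
finger_gap: 44.8
```

```bash
python3 w.py w13;python3 plug.py w13 black 12.5 432 365
```

```text
[438.72558702 320.48708784 158.06394797] [-9.00407979e+01  4.21009206e-02 -3.65185079e+00]
black [428.5 360.1] [40.7 17.9] 66.4 z [ 7.8 19.7 23.2]
dir 66.6 [427.8 361.1]
```

View pics/w13.png

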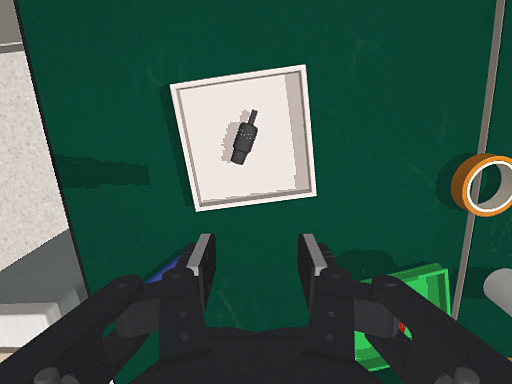

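Black plug at (244,138): thin tip up to (254,111), thick end down to (238,162). The mask lost the tip, so I'll get the full extent along the axis.

Run:
```python
from h import *
s=np.load('w13.npy',allow_pickle=True).item();st=s['st']
V=s['frame'].max(2)
for th in(75,100,125):
    m=np.zeros(V.shape,np.uint8);m[100:172,225:268]=(V[100:172,225:268]<th)
    c=max(cv2.findContours(m,0,1)[0],key=cv2.contourArea)[:,0]
    w=ray(s,c,12.5,st)[:,:2]
    a=np.radians(66.6);d=np.array([np.cos(a),np.sin(a)]);n=np.array([-d[1],d[0]])
    t=w@d;u=w@n;mid=d*(t.min()+t.max())/2+n*(u.min()+u.max())/2
    print(th,mid.round(1),np.ptp(t).round(1),np.ptp(u).round(1))
    R=cv2.minAreaRect(w.astype(np.float32));print(R)
```

```text
75 [430.4 367.8] 55.1 17.9
((430.45062255859375, 367.75885009765625), (55.05233383178711, 17.90154266357422), 66.63192749023438)
100 [430.6 367.6] 55.3 18.3
((430.56842041015625, 367.54962158203125), (55.34291458129883, 18.285005569458008), 66.6351547241211)
125 [430.6 367.6] 55.6 18.3
((430.6375427246094, 367.64447021484375), (55.57182693481445, 18.336585998535156), 66.6351547241211)
```

```bash
python3 -c "
from h import *
for z in (45,7):print(go([430.5,367.6,z],[-90,0,-23.4]))"
```

```text
(array([-0.0405,  0.3774,  0.1576]), array([ 5.000e-04,  2.186e-01, -1.000e-04]))
(array([-0.0405,  0.5041,  0.1577]), array([ 5.000e-04,  2.186e-01, -1.000e-04]))
```

move_arm:
  linear:
    - [-0.02,0.06,0.06]
    - [-0.03,0.14,0.11]
    - [-0.04,0.22,0.157]
    - [-0.04,0.3,0.157]
    - [-0.04,0.36,0.157]
    - [-0.04,0.377,0.157]
    - [-0.04,0.377,0.157]
  twist:
    - [0,0.07,0]
    - [0,0.14,0]
    - [0,0.21,0]
    - [0,0.219,0]
    - [0,0.219,0]
    - [0,0.219,0]
    - [0,0.219,0]
  hand: [0.05,0.05,0.05,0.05,0.05,0.05,0.05]

```text
time: 19.18
tool_pos: [429.9, 365.4, 42.7]
tcp_rot: [-90.3, 0.1, -23.5]
ft_force: [-0.5, 0.2, -0.9]
finger_gap: 44.7
```

```bash
python3 -c "
from h import *
for z in (9,7):print(go([430.5,367.6,z],[-90,0,-23.4]))"
```

```text
(array([-0.0009,  0.1123,  0.0079]), array([ 0.0031, -0.0012, -0.0013]))
(array([-0.0009,  0.119 ,  0.0079]), array([ 0.0031, -0.0012, -0.0013]))
```

move_arm:
  linear:
    - [-0.001,0.04,0.008]
    - [-0.001,0.08,0.008]
    - [-0.001,0.11,0.008]
    - [-0.001,0.119,0.008]
    - [-0.001,0.119,0.008]
    - [-0.001,0.119,0.008]
  twist:
    - [0.003,-0.001,-0.001]
    - [0.003,-0.001,-0.001]
    - [0.003,-0.001,-0.001]
    - [0.003,-0.001,-0.001]
    - [0.003,-0.001,-0.001]
    - [0.003,-0.001,-0.001]
  hand: [0.05,0.05,0.05,0.05,0.05,0.05]

```text
time: 19.68
tool_pos: [430.7, 367.6, 7.3]
tcp_rot: [-90.0, 0.0, -23.4]
ft_force: [-0.6, -0.2, 0.2]
finger_gap: 45.0
```

```bash
python3 -c "
from h import *
print(go([430.5,367.6,7],[-90,0,-23.4]))"
```

```text
(array([-0.0005,  0.0011, -0.0003]), array([ 0.    , -0.0003, -0.0003]))
```

move_arm:
  linear:
    - [0,0,0]
    - [0,0,0]
    - [0,0,0]
    - [0,0,0]
    - [0,0,0]
    - [0,0,0]
    - [0,0,0]
  twist:
    - [0,0,0]
    - [0,0,0]
    - [0,0,0]
    - [0,0,0]
    - [0,0,0]
    - [0,0,0]
    - [0,0,0]
  hand: [-1,-1,-1,-1,-1,-1,-1]
  force: 40

```text
time: 20.27
tool_pos: [431.4, 368.2, 8.4]
tcp_rot: [-89.9, -0.0, -23.4]
ft_force: [0.4, -0.9, 3.9]
finger_gap: 17.6
```

move_arm:
  linear:
    - [0,-0.05,0]
    - [0,-0.12,0]
    - [0,-0.2,0]
    - [0,-0.3,0]
    - [0,-0.38,0]
    - [0,-0.4,0]
    - [0,-0.4,0]
  twist:
    - [0,0,0]
    - [0,0,0]
    - [0,0,0]
    - [0,0,0]
    - [0,0,0]
    - [0,0,0]
    - [0,0,0]
  hand: [-1,-1,-1,-1,-1,-1,-1]

```text
time: 20.85
tool_pos: [432.7, 369.1, 131.1]
tcp_rot: [-89.7, -0.2, -23.4]
ft_force: [-0.0, 0.4, -0.3]
finger_gap: 17.8
```

```bash
cat > held.py <<'E'
from h import *
import sys
s=np.load(sys.argv[1]+'.npy',allow_pickle=True).item();st=s['st'];C=cloud(s,st)
V=s['frame'].max(2)
R=Ro.from_euler('xyz',st['tcp_rot'],degrees=True)
# held plug: dark pixels near the tool's mid plane, rays cast on the plane of the plug's axis
q=R.inv().apply(C.reshape(-1,3)-st['tool_pos']).reshape(384,512,3)
m=(V<75)&(abs(q[...,0])<9)&(abs(q[...,2])<40)&(q[...,1]>-28)&(q[...,1]<6)
p=q[m];print(m.sum(),np.percentile(p,[1,50,99],axis=0).round(1))
A=np.c_[p[:,2],np.ones(len(p))];print('x slope deg',np.degrees(np.arctan(np.linalg.lstsq(A,p[:,0],rcond=None)[0][0])).round(1))
E
python3 w.py w14;python3 held.py w14;python3 -c "
from h import *
print(r.sense()['joint_pos'].round(0))
print(go([600,80,130],[-90,0,-3.8]))"
```

```text
[432.73545432 369.14217997 131.11145161] [-89.66893911  -0.17600552 -23.41370938]
2301 [[ -8.4 -26.  -25.9]
 [ -0.4 -12.2  -0.5]
 [  8.8  -3.3  27.6]]
x slope deg -1.4
[35.  6. 97.  0. 76. 59.]
(array([ 0.8969, -0.0046, -0.6589]), array([-0.0017, -0.218 ,  0.0012]))
```

```bash
python3 -c "
from h import *
print(go([480,110,130],[-90,0,-3.8]))"
```

```text
(array([ 0.4901, -0.0053, -0.7261]), array([-0.0017, -0.218 ,  0.0012]))
```

move_arm:
  linear:
    - [0.03,0,-0.05]
    - [0.08,0,-0.12]
    - [0.14,0,-0.21]
    - [0.2,0,-0.3]
    - [0.26,0,-0.39]
    - [0.32,0,-0.48]
    - [0.38,0,-0.57]
    - [0.44,0,-0.65]
    - [0.49,0,-0.726]
    - [0.49,0,-0.726]
  twist:
    - [0,-0.03,0]
    - [0,-0.07,0]
    - [-0.001,-0.12,0.001]
    - [-0.001,-0.17,0.001]
    - [-0.001,-0.218,0.001]
    - [-0.001,-0.218,0.001]
    - [-0.001,-0.218,0.001]
    - [-0.001,-0.218,0.001]
    - [-0.001,-0.218,0.001]
    - [-0.001,-0.218,0.001]
  hand: [-1,-1,-1,-1,-1,-1,-1,-1,-1,-1]

```text
time: 21.73
tool_pos: [479.1, 105.8, 125.8]
tcp_rot: [-90.1, 0.2, -4.0]
ft_force: [-1.1, -0.3, -1.1]
finger_gap: 17.8
```

```bash
python3 -c "
from h import *
print(go([515,-120,130],[-90,0,-3.8]))"
```

```text
(array([ 0.1715, -0.0132, -0.7425]), array([ 0.001 , -0.0021, -0.0019]))
```

move_arm:
  linear:
    - [0.01,0,-0.05]
    - [0.03,0,-0.12]
    - [0.05,-0.01,-0.22]
    - [0.07,-0.01,-0.32]
    - [0.1,-0.01,-0.43]
    - [0.12,-0.013,-0.54]
    - [0.15,-0.013,-0.64]
    - [0.17,-0.013,-0.742]
    - [0.17,-0.013,-0.742]
  twist:
    - [0,0,0]
    - [0.001,-0.002,-0.002]
    - [0.001,-0.002,-0.002]
    - [0.001,-0.002,-0.002]
    - [0.001,-0.002,-0.002]
    - [0.001,-0.002,-0.002]
    - [0.001,-0.002,-0.002]
    - [0.001,-0.002,-0.002]
    - [0.001,-0.002,-0.002]
  hand: [-1,-1,-1,-1,-1,-1,-1,-1,-1]

```text
time: 22.48
tool_pos: [513.9, -123.9, 127.9]
tcp_rot: [-90.1, 0.1, -4.0]
ft_force: [-0.2, -0.1, -0.2]
finger_gap: 17.8
```

```bash
python3 -c "
from h import *
print(go([558.2,-321.3,120],[-90,0,-3.8]))"
```

```text
(array([ 0.1932,  0.0267, -0.6461]), array([ 0.0008, -0.0022, -0.0013]))
```

move_arm:
  linear:
    - [0.02,0,-0.06]
    - [0.04,0,-0.14]
    - [0.07,0,-0.24]
    - [0.1,0,-0.34]
    - [0.13,0,-0.44]
    - [0.16,0.01,-0.54]
    - [0.18,0.02,-0.61]
    - [0.193,0.026,-0.646]
    - [0.193,0.026,-0.646]
    - [0.193,0.026,-0.646]
  twist:
    - [0,0,0]
    - [0.001,-0.002,-0.001]
    - [0.001,-0.002,-0.001]
    - [0.001,-0.002,-0.001]
    - [0.001,-0.002,-0.001]
    - [0.001,-0.002,-0.001]
    - [0.001,-0.002,-0.001]
    - [0.001,-0.002,-0.001]
    - [0.001,-0.002,-0.001]
    - [0.001,-0.002,-0.001]
  hand: [-1,-1,-1,-1,-1,-1,-1,-1,-1,-1]

```text
time: 23.32
tool_pos: [557.5, -319.9, 118.4]
tcp_rot: [-89.9, 0.2, -3.8]
ft_force: [0.2, 0.7, -1.0]
finger_gap: 17.9
```

```bash
python3 w.py w15;python3 held.py w15;python3 jig.py w15;python3 -c "
from h import *
print(go([558.2,-321.5,50],[-90,0,-3.8]))"
```

```text
[ 557.51060335 -319.9087518   118.35593588] [-89.85731223   0.17263828  -3.83298308]
793 [[ -8.8 -26.8 -23.9]
 [ -2.2 -10.3   7.6]
 [  8.8  -0.3  27.7]]
x slope deg 2.7
bar [ 609.1 -323.1] [8.3 7. ] 89.67 zmed 54.1
plate [ 558.2 -321.1] [ 87.6 150. ] 86.25 zmed 11.0
(array([ 0.0026,  0.2298, -0.0071]), array([-0.0014,  0.0001, -0.0015]))
```

move_arm:
  linear:
    - [0.003,0.05,-0.005]
    - [0.003,0.11,-0.006]
    - [0.003,0.17,-0.006]
    - [0.003,0.22,-0.006]
    - [0.003,0.23,-0.006]
    - [0.003,0.23,-0.006]
    - [0.003,0.23,-0.006]
  twist:
    - [-0.001,0,-0.001]
    - [-0.001,0,-0.001]
    - [-0.001,0,-0.001]
    - [-0.001,0,-0.001]
    - [-0.001,0,-0.001]
    - [-0.001,0,-0.001]
    - [-0.001,0,-0.001]
  hand: [-1,-1,-1,-1,-1,-1,-1]

```text
time: 23.95
tool_pos: [558.8, -320.3, 50.8]
tcp_rot: [-90.0, 0.0, -3.7]
ft_force: [0.9, -0.7, -0.4]
finger_gap: 17.9
```

```bash
python3 -c "
from h import *
print(r.sense()['ft_force'],go([558.2,-321.3,29],[-90,0,-3.8]))"
```

```text
[ 0.90927375 -0.72439076 -0.407927  ] (array([-0.0017,  0.0725, -0.0033]), array([-0.0003,  0.0008, -0.0002]))
```

move_arm:
  linear:
    - [-0.002,0.02,-0.003]
    - [-0.002,0.04,-0.003]
    - [-0.002,0.06,-0.003]
    - [-0.002,0.072,-0.003]
    - [-0.002,0.072,-0.003]
    - [-0.002,0.072,-0.003]
  twist:
    - [0,0.001,0]
    - [0,0.001,0]
    - [0,0.001,0]
    - [0,0.001,0]
    - [0,0.001,0]
    - [0,0.001,0]
  hand: [-1,-1,-1,-1,-1,-1]

```text
time: 24.45
tool_pos: [557.7, -321.0, 28.6]
tcp_rot: [-89.9, 0.1, -3.8]
ft_force: [-0.0, 0.6, -0.3]
finger_gap: 18.0
```

```bash
python3 -c "
from h import *
print(r.sense()['ft_force'],go([558.2,-321.3,27],[-90,0,-3.8]))"
```

```text
[-0.0019453   0.56472091 -0.2579683 ] (array([ 0.0016,  0.0053, -0.0008]), array([-0.0006, -0.0003, -0.0008]))
```

move_arm:
  linear:
    - [0.001,0.005,0]
    - [0.001,0.006,0]
    - [0.001,0.006,0]
  twist:
    - [0,0,0]
    - [0,0,0]
    - [0,0,0]
  hand: [-1,-1,-1]

```text
time: 24.7
tool_pos: [558.5, -321.4, 27.4]
tcp_rot: [-90.0, 0.0, -3.8]
ft_force: [-1.4, -0.6, 3.5]
finger_gap: 18.3
```

move_arm:
  linear:
    - [0,0,0]
    - [0,0,0]
    - [0,0,0]
    - [0,0,0]
    - [0,-0.04,0]
    - [0,-0.12,0]
    - [0,-0.22,0]
    - [0,-0.32,0]
    - [0,-0.34,0]
  twist:
    - [0,0,0]
    - [0,0,0]
    - [0,0,0]
    - [0,0,0]
    - [0,0,0]
    - [0,0,0]
    - [0,0,0]
    - [0,0,0]
    - [0,0,0]
  hand: [-0.1,-0.1,-0.1,-0.1,-0.1,-0.1,-0.1,-0.1,-0.1]

```text
time: 25.45
tool_pos: [561.3, -323.4, 137.2]
tcp_rot: [-90.2, -0.4, -3.8]
ft_force: [0.6, -0.7, 1.4]
finger_gap: 38.4
```

```bash
python3 w.py w16;python3 jig.py w16; python3 -c "
from h import *
s=np.load('w16.npy',allow_pickle=True).item();C=cloud(s,s['st'])
m=(abs(C[...,0]-558)<9)&(abs(C[...,1]+321)<32)&(C[...,2]>20)&(C[...,2]<50)
P=C[m]
J=Ro.from_euler('z',3.8,degrees=True).apply(P-[558.2,-321.2,0])
for a in range(-32,32,4):
  k=(J[:,1]>=a)&(J[:,1]<a+4); 
  if k.sum()>5: print(a,k.sum(),'ztop',np.percentile(J[k,2],95).round(1))
top=J[J[:,2]>38];print(top.min(0).round(1),top.max(0).round(1),np.median(top,0).round(1))
f=s['frame'];vv,uu=np.where(m);print(uu.min(),uu.max(),vv.min(),vv.max())
save('w16c',cv2.resize(f[max(vv.min()-60,0):vv.max()+60,uu.min()-80:uu.max()+80],None,fx=3,fy=3,interpolation=cv2.INTER_CUBIC))
"
```

```text
[ 561.33913765 -323.35897959  137.17238718] [-90.24681168  -0.44106998  -3.82891342]
bar [ 507.3 -316.5] [7.1 6.7] 82.57 zmed 53.9
plate [ 558.1 -321. ] [ 88.2 150. ] 86.25 zmed 11.0
-32 34 ztop 32.7
-28 60 ztop 39.6
-24 72 ztop 40.2
-20 69 ztop 40.3
-16 57 ztop 41.7
-12 86 ztop 42.4
-8 82 ztop 42.2
-4 87 ztop 42.5
0 85 ztop 42.6
4 86 ztop 42.6
8 93 ztop 42.3
12 72 ztop 40.1
16 54 ztop 35.8
20 88 ztop 35.6
24 93 ztop 35.4
28 57 ztop 23.8
[ -7.5 -27.3  38. ] [ 8.7 13.2 44.1] [ 0.6 -3.9 40.4]
239 262 155 223
```

View pics/w16c.png

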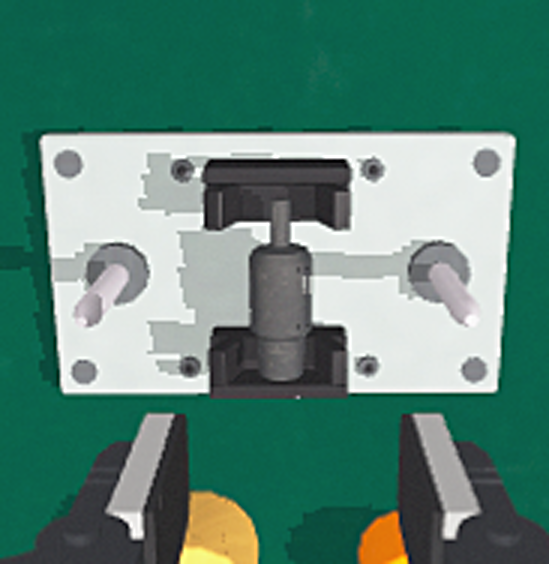

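The black plug lies level in both saddles at crop (280,310). Now I fetch the bar.

```bash
python3 -c "
from h import *
print(go([576.5,-156.7,130],[-90,0,-105.3]))"
```

```text
(array([0.0132, 0.0192, 0.5578]), array([-0.0024,  1.1275,  0.0061]))
```

move_arm:
  linear:
    - [0,0,0.05]
    - [0,0,0.1]
    - [0,0.01,0.15]
    - [0,0.01,0.2]
    - [0.01,0.01,0.25]
    - [0.01,0.01,0.3]
    - [0.01,0.02,0.35]
    - [0.01,0.02,0.4]
    - [0.01,0.02,0.45]
    - [0.013,0.02,0.5]
    - [0.013,0.02,0.556]
    - [0.013,0.02,0.556]
  twist:
    - [0,0.075,0.001]
    - [0,0.15,0.001]
    - [0,0.225,0.002]
    - [0,0.3,0.002]
    - [-0.001,0.375,0.003]
    - [-0.001,0.45,0.003]
    - [-0.001,0.525,0.004]
    - [-0.001,0.6,0.004]
    - [-0.002,0.675,0.005]
    - [-0.002,0.75,0.005]
    - [-0.002,0.825,0.006]
    - [-0.002,0.9,0.006]
  hand: [0.05,0.05,0.05,0.05,0.05,0.05,0.05,0.05,0.05,0.05,0.05,0.05]

```text
time: 26.5
tool_pos: [576.0, -154.2, 128.9]
tcp_rot: [-90.1, 0.1, -85.1]
ft_force: [0.2, -0.2, 0.2]
finger_gap: 44.5
```

```bash
python3 -c "
from h import *
print(go([576.5,-156.7,100],[-90,0,-105.3]))"
```

```text
(array([0.0086, 0.0962, 0.001 ]), array([ 0.0015,  0.2249, -0.0005]))
```

move_arm:
  linear:
    - [0.008,0.03,0.001]
    - [0.008,0.06,0.001]
    - [0.008,0.09,0.001]
    - [0.008,0.096,0.001]
    - [0.008,0.096,0.001]
  twist:
    - [0.001,0.075,0]
    - [0.001,0.15,0]
    - [0.001,0.225,0]
    - [0.001,0.225,0]
    - [0.001,0.225,0]
  hand: [0.05,0.05,0.05,0.05,0.05]

```text
time: 26.92
tool_pos: [575.3, -156.1, 98.6]
tcp_rot: [-90.2, 0.0, -105.1]
ft_force: [0.2, 0.2, 0.1]
finger_gap: 44.8
```

```bash
python3 w.py w17; python3 mat.py w17; python3 -c "
from h import *
print(go([576.5,-156.7,35],[-90,0,-105.3]))"
```

```text
[ 575.32984516 -156.08443996   98.60554023] [-9.02134364e+01  4.79954292e-02 -1.05089962e+02]
bar [ 576.  -156.5] [ 26.2 132.4] 74.59 z 16.0
weight [593.3 -94. ] [33.9 33.7] 75.04 z 33.7
(array([0.0007, 0.215 , 0.0026]), array([ 0.0015,  0.0026, -0.0004]))
```

move_arm:
  linear:
    - [0.001,0.06,0.001]
    - [0.001,0.12,0.001]
    - [0.001,0.18,0.001]
    - [0.001,0.215,0.001]
    - [0.001,0.215,0.001]
    - [0.001,0.215,0.001]
  twist:
    - [0.001,0.003,0]
    - [0.001,0.003,0]
    - [0.001,0.003,0]
    - [0.001,0.003,0]
    - [0.001,0.003,0]
    - [0.001,0.003,0]
  hand: [0.05,0.05,0.05,0.05,0.05,0.05]

```text
time: 27.47
tool_pos: [575.8, -156.6, 35.0]
tcp_rot: [-90.1, 0.0, -105.3]
ft_force: [-0.2, -0.3, 0.9]
finger_gap: 44.9
```

```bash
python3 -c "
from h import *
print(go([576.1,-156.5,7],[-90,0,-105.4]))"
```

```text
(array([-0.0005,  0.0935,  0.001 ]), array([ 0.001 ,  0.0016, -0.0005]))
```

move_arm:
  linear:
    - [0,0.04,0.001]
    - [0,0.075,0.001]
    - [0,0.093,0.001]
    - [0,0.094,0.001]
    - [0,0.094,0.001]
    - [0,0.094,0.001]
    - [0,0.094,0.001]
    - [0,0.094,0.001]
    - [0,0.094,0.001]
    - [0,0.094,0.001]
  twist:
    - [0.001,0.002,0]
    - [0.001,0.002,0]
    - [0.001,0.002,0]
    - [0.001,0.002,0]
    - [0.001,0.002,0]
    - [0.001,0.002,0]
    - [0.001,0.002,0]
    - [0.001,0.002,0]
    - [0.001,0.002,0]
    - [0.001,0.002,0]
  hand: [0.05,0.05,0.05,0.05,0.05,-1,-1,-1,-1,-1]
  force: 90

```text
time: 28.3
tool_pos: [576.7, -156.9, 7.8]
tcp_rot: [-89.9, 0.0, -105.4]
ft_force: [-2.6, 1.4, 5.8]
finger_gap: 22.5
```

```bash
python3 -c "
from h import *
s=r.sense();print(s['ft_force'],s['finger_gap'])"
```

```text
[-2.57183122  1.43961767  5.8412844 ] 22.469789268407602
```

move_arm:
  linear:
    - [0,-0.03,0]
    - [0,-0.08,0]
    - [0,-0.16,0]
    - [0,-0.26,0]
    - [0,-0.36,0]
    - [0,-0.41,0]
    - [0,-0.41,0]
  twist:
    - [0,0,0]
    - [0,0,0]
    - [0,0,0]
    - [0,0,0]
    - [0,0,0]
    - [0,0,0]
    - [0,0,0]
  hand: [-1,-1,-1,-1,-1,-1,-1]

```text
time: 28.88
tool_pos: [579.5, -158.0, 136.7]
tcp_rot: [-89.4, -0.0, -105.4]
ft_force: [0.9, -0.2, -0.7]
finger_gap: 22.9
```

```bash
python3 -c "
from h import *
s=r.sense();print(s['ft_force'],s['finger_gap'])
print(go([558.2,-321.2,128],[-90,0,-93.8]))"
```

```text
[ 0.88969024 -0.19258206 -0.73913426] 22.881463916524428
(array([0.5434, 0.0297, 0.0761]), array([-0.0063, -0.1292,  0.0007]))
```

move_arm:
  linear:
    - [0.06,0,0.01]
    - [0.14,0.01,0.02]
    - [0.24,0.01,0.03]
    - [0.34,0.02,0.05]
    - [0.44,0.03,0.06]
    - [0.51,0.03,0.07]
    - [0.543,0.03,0.076]
    - [0.543,0.03,0.076]
    - [0.543,0.03,0.076]
  twist:
    - [-0.003,-0.02,0]
    - [-0.006,-0.05,0.001]
    - [-0.006,-0.09,0.001]
    - [-0.006,-0.129,0.001]
    - [-0.006,-0.129,0.001]
    - [-0.006,-0.129,0.001]
    - [-0.006,-0.129,0.001]
    - [-0.006,-0.129,0.001]
    - [-0.006,-0.129,0.001]
  hand: [-1,-1,-1,-1,-1,-1,-1,-1,-1]

```text
time: 29.63
tool_pos: [557.9, -320.6, 127.1]
tcp_rot: [-90.0, 0.1, -93.9]
ft_force: [0.1, 0.7, -1.2]
finger_gap: 23.3
```

```bash
python3 w.py w18;cat > barheld.py <<'E'
from h import *
import sys
s=np.load(sys.argv[1]+'.npy',allow_pickle=True).item();st=s['st'];C=cloud(s,st)
R=Ro.from_euler('xyz',st['tcp_rot'],degrees=True)
q=R.inv().apply(C.reshape(-1,3)-st['tool_pos']);V=cv2.cvtColor(s['frame'],cv2.COLOR_RGB2HSV).reshape(-1,3)
b=(abs(q[:,0])<14)&(abs(q[:,2])<75)&(q[:,1]>-16)&(q[:,1]<0)&(V[:,1]<50)&(V[:,2]>180)
p=q[b];print(b.sum(),np.percentile(p,[1,50,99],axis=0).round(1))
A=np.c_[p[:,0],p[:,2],np.ones(len(p))];print('plane',np.linalg.lstsq(A,p[:,1],rcond=None)[0].round(3))
e=p[p[:,2]>20];print('far end z',np.percentile(e[:,2],99.5).round(1))
mids=[(z,(e[abs(e[:,2]-z)<3][:,0].min()+e[abs(e[:,2]-z)<3][:,0].max())/2) for z in(25,33,60)];print('midline x(z)',np.round(mids,1))
# far bore: dark/background hole in bar top near z=52
m=b.reshape(384,512).astype(np.uint8)
cs,h=cv2.findContours(m,cv2.RETR_CCOMP,cv2.CHAIN_APPROX_NONE)
for c,hh in zip(cs,h[0]):
    if hh[3]>=0 and cv2.contourArea(c)>25:
        A_,o=cam(s,st);w=ray(s,c[:,0],st['tool_pos'][2]+8,st);t=R.inv().apply(w-st['tool_pos']);print('hole',((t.min(0)+t.max(0))/2).round(1),np.ptp(t,0).round(1))
E
python3 barheld.py w18;python3 jig.py w18 | tail -1;python3 -c "
from h import *
print(r.sense()['ft_force'],go([558.2,-321.2,75],[-90,0,-93.8]))"
```

```text
[ 557.88790763 -320.55110745  127.09580012] [-90.02184342   0.09627399 -93.87098834]
8654 [[-11.8  -9.5 -45.8]
 [  0.6  -8.1  18.2]
 [ 13.5  -6.7  65.5]]
plane [-1.000e-03  1.000e-03 -8.158e+00]
far end z 66.0
midline x(z) [[25.   0.8]
 [33.   0.9]
 [60.   0.8]]
hole [  0.9  -8.  -30.9] [6.2 0.  6.7]
hole [ 0.6 -8.  -2.6] [ 9.6  0.  13.1]
hole [ 0.9 -8.  31.2] [6.5 0.  6.8]
hole [ 0.9 -8.  52.5] [14.8  0.  14.8]
[ 1.04226011 -0.80324634 -1.01518411] (array([0.0047, 0.1744, 0.0003]), array([ 0.0001, -0.0001, -0.001 ]))Traceback (most recent call last):
  File "jig.py", line 7, in <module>
    c=max(cv2.findContours(m,0,1)[0],key=cv2.contourArea)
ValueError: max() iterable argument is empty
```

move_arm:
  linear:
    - [0.002,0.04,0]
    - [0.002,0.09,0]
    - [0.002,0.14,0]
    - [0.002,0.172,0]
    - [0.002,0.172,0]
    - [0.002,0.172,0]
  twist:
    - [0,0,-0.001]
    - [0,0,-0.001]
    - [0,0,-0.001]
    - [0,0,-0.001]
    - [0,0,-0.001]
    - [0,0,-0.001]
  hand: [-1,-1,-1,-1,-1,-1]

```text
time: 30.18
tool_pos: [557.8, -319.1, 74.6]
tcp_rot: [-90.1, 0.1, -93.7]
ft_force: [1.0, -1.2, -0.0]
finger_gap: 22.9
```

```bash
python3 w.py w19; python3 -c "
from h import *
print(r.sense()['ft_force'],go([558.1,-320.7,60],[-90,0,-93.8]))
s=np.load('w19.npy',allow_pickle=True).item();st=s['st'];C=cloud(s,st)
P=C.reshape(-1,3);b=(abs(P[:,0]-558)<90)&(abs(P[:,1]+320)<60)&(P[:,2]>7)&(P[:,2]<15)
m=cv2.morphologyEx(b.reshape(384,512).astype(np.uint8),cv2.MORPH_OPEN,np.ones((3,3)))
c=np.vstack(cv2.findContours(m,0,1)[0])
print(cv2.minAreaRect(ray(s,c[:,0],10,st)[:,:2].astype(np.float32)))
f=s['frame'];save('w19c',cv2.resize(f[90:330,150:360],None,fx=2.5,fy=2.5))
"
```

```text
[ 557.79407629 -319.09291639   74.64788746] [-9.01079284e+01  6.93898727e-02 -9.37495316e+01]
[ 0.4756069   0.37805211 -0.97794448] (array([ 0.003 ,  0.0528, -0.0009]), array([ 0.0001,  0.0004, -0.0001]))
((575.8800659179688, -322.53729248046875), (87.85054016113281, 114.6999282836914), 86.28074645996094)
```

View pics/w19c.png

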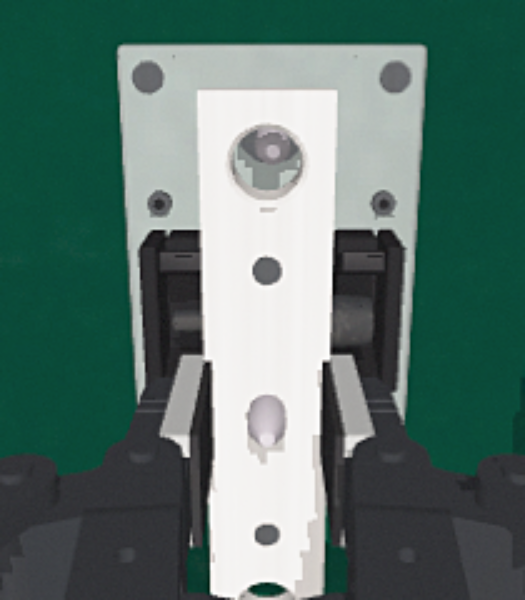

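The far post's tip shows inside the bore, at crop (274,152) against the bore centre (267,161). I'll compute the offset.

```bash
python3 -c "
from h import *
s=np.load('w19.npy',allow_pickle=True).item();st=s['st']
R=Ro.from_euler('xyz',st['tcp_rot'],degrees=True)
p=R.inv().apply(ray(s,[(150+274/2.5,90+152/2.5)],64,st)-st['tool_pos'])
b=R.inv().apply(ray(s,[(150+267/2.5,90+161/2.5)],st['tool_pos'][2]+7.5,st)-st['tool_pos'])
print(p,b,(p-b)/300)"
```

```text
[[ 2.57130967 10.54685767 51.99446678]] [[ 1.00921932 -7.60040002 52.64029343]] [[ 0.00520697  0.06049086 -0.00215276]]
```

move_arm:
  linear:
    - [0.004,0.005,-0.002]
    - [0.004,0.02,-0.002]
    - [0.004,0.04,-0.002]
    - [0.004,0.055,-0.002]
    - [0.004,0.055,-0.002]
  twist:
    - [0,0,0]
    - [0,0,0]
    - [0,0,0]
    - [0,0,0]
    - [0,0,0]
  hand: [-1,-1,-1,-1,-1]

```text
time: 30.65
tool_pos: [556.9, -320.4, 57.7]
tcp_rot: [-90.1, 0.1, -93.8]
ft_force: [0.5, -0.9, -2.1]
finger_gap: 22.6
```

```bash
python3 -c "
from h import *
s=r.sense();print(s['ft_force'],s['wrist_torque'],go([557.5,-320.5,47],[-90,0,-93.8]))"
```

```text
[ 0.546186   -0.89662596 -2.06185062] [-0.05326652  0.02167649 -0.02341702] (array([0.0001, 0.0357, 0.0021]), array([ 0.0013,  0.0003, -0.0008]))
```

Free over the posts (bar underside about 53, post tips 64). I'll lower the rest of the way.

move_arm:
  linear:
    - [0,0.012,0.002]
    - [0,0.024,0.002]
    - [0,0.034,0.002]
    - [0,0.034,0.002]
    - [0,0.034,0.002]
  twist:
    - [0.001,0,-0.001]
    - [0.001,0,-0.001]
    - [0.001,0,-0.001]
    - [0.001,0,-0.001]
    - [0.001,0,-0.001]
  hand: [-1,-1,-1,-1,-1]

```text
time: 31.07
tool_pos: [557.3, -320.3, 47.1]
tcp_rot: [-90.1, 0.0, -93.8]
ft_force: [-1.1, -0.5, -1.2]
finger_gap: 22.9
```

move_arm:
  linear:
    - [0,0.003,0]
    - [0,0.004,0]
    - [0,0.005,0]
  twist:
    - [0,0,0]
    - [0,0,0]
    - [0,0,0]
  hand: [-1,-1,-1]

```text
time: 31.32
tool_pos: [557.4, -320.4, 45.8]
tcp_rot: [-90.0, -0.0, -93.8]
ft_force: [0.2, 0.0, 2.1]
finger_gap: 22.4
```

Light contact. I'll release and rise.

move_arm:
  linear:
    - [0,0,0]
    - [0,0,0]
    - [0,0,0]
    - [0,0,0]
    - [0,-0.04,0]
    - [0,-0.12,0]
    - [0,-0.22,0]
    - [0,-0.26,0]
    - [0,-0.26,0]
  twist:
    - [0,0,0]
    - [0,0,0]
    - [0,0,0]
    - [0,0,0]
    - [0,0,0]
    - [0,0,0]
    - [0,0,0]
    - [0,0,0]
    - [0,0,0]
  hand: [0.1,0.1,0.1,0.1,0.1,0.1,0.1,0.1,0.1]

```text
time: 32.07
tool_pos: [560.2, -322.3, 129.8]
tcp_rot: [-89.6, -0.3, -93.8]
ft_force: [0.4, -0.1, 0.6]
finger_gap: 47.1
```

```bash
python3 w.py w20; python3 jig.py w20
python3 - <<'E'
from h import *
s=np.load('w20.npy',allow_pickle=True).item();st=s['st'];P=cloud(s,st).reshape(-1,3)
b=(abs(P[:,0]-558)<65)&(abs(P[:,1]+321)<11)&(P[:,2]>48)&(P[:,2]<58)
A=np.c_[P[b][:,:2]-[558,-321],np.ones(b.sum())];print('bar plane',np.linalg.lstsq(A,P[b][:,2],rcond=None)[0].round(4))
b=(abs(P[:,0]-558)<8)&(abs(P[:,1]+321)<8)&(P[:,2]>59)&(P[:,2]<70);print('spigot',np.median(P[b],0).round(1))
print(go([594,-94,127],[-90,0,-105.3]))
E
```

```text
[ 560.16446843 -322.26616047  129.84057207] [-89.61019068  -0.26442067 -93.77203177]
bar [ 557.3 -321.4] [ 26.2 132.6] 86.23 zmed 54.0
plate [ 558.1 -321.5] [ 87.9 149.1] 86.3 zmed 11.0
bar plane [ 1.00000e-04 -2.40000e-03  5.39934e+01]
spigot [ 558.7 -321.5   63.3]
(array([-0.7645, -0.0016,  0.0662]), array([-0.0027,  0.1281,  0.0016]))
```

The bar is flat at the right height, 0.8 mm from the jig centre. Now the weight.

move_arm:
  linear:
    - [-0.08,0,0]
    - [-0.18,0,0.01]
    - [-0.3,0,0.02]
    - [-0.42,0,0.03]
    - [-0.54,0,0.04]
    - [-0.65,0,0.055]
    - [-0.73,0,0.066]
    - [-0.764,0,0.066]
    - [-0.764,0,0.066]
    - [-0.764,0,0.066]
  twist:
    - [-0.001,0.02,0]
    - [-0.002,0.05,0.001]
    - [-0.003,0.09,0.001]
    - [-0.003,0.128,0.001]
    - [-0.003,0.128,0.001]
    - [-0.003,0.128,0.001]
    - [-0.003,0.128,0.001]
    - [-0.003,0.128,0.001]
    - [-0.003,0.128,0.001]
    - [-0.003,0.128,0.001]
  hand: [0.5,0.5,0.5,0.5,0.5,0.5,0.5,0.5,0.5,0.5]

```text
time: 32.95
tool_pos: [593.3, -94.2, 125.5]
tcp_rot: [-90.1, -0.1, -105.2]
ft_force: [-0.1, -0.4, -0.4]
finger_gap: 64.1
```

```bash
python3 w.py w21
python3 - <<'E'
from h import *
s=np.load('w21.npy',allow_pickle=True).item();st=s['st'];P=cloud(s,st).reshape(-1,3)
b=(abs(P[:,0]-594)<40)&(abs(P[:,1]+94)<40)&(P[:,2]>30)&(P[:,2]<38)
print('weight',P[b].min(0),P[b].max(0),b.sum())
for z in(50,14):print(go([594,-94,z],[-90,0,-105.3]))
E
```

```text
[593.26319318 -94.19320053 125.51248727] [-9.01084562e+01 -9.33670809e-02 -1.05225551e+02]
weight [ 576.54827269 -110.2549665    30.03729599] [609.50190624 -76.85521723  36.01397196] 914
(array([-0.0043,  0.2525,  0.0016]), array([0.0009, 0.    , 0.0011]))
(array([-0.0045,  0.3725,  0.0018]), array([0.0009, 0.    , 0.0011]))
```

move_arm:
  linear:
    - [-0.003,0.06,0]
    - [-0.004,0.13,0]
    - [-0.004,0.2,0]
    - [-0.004,0.26,0]
    - [-0.004,0.28,0]
    - [-0.004,0.28,0]
  twist:
    - [0.001,0,0.001]
    - [0.001,0,0.001]
    - [0.001,0,0.001]
    - [0.001,0,0.001]
    - [0.001,0,0.001]
    - [0.001,0,0.001]
  hand: [0.5,0.5,0.5,0.5,0.5,0.5]

```text
time: 33.5
tool_pos: [591.4, -95.1, 39.3]
tcp_rot: [-90.2, -0.0, -105.4]
ft_force: [-0.4, -0.6, -0.4]
finger_gap: 63.9
```

```bash
python3 -c "
from h import *
print(go([593.4,-93.8,12],[-90,0,-105.3]))"
```

```text
(array([-0.006 ,  0.0911,  0.0057]), array([ 0.0027, -0.0012,  0.0003]))
```

move_arm:
  linear:
    - [-0.006,0.03,0.006]
    - [-0.006,0.06,0.006]
    - [-0.006,0.085,0.006]
    - [-0.006,0.091,0.006]
    - [-0.006,0.091,0.006]
    - [-0.006,0.091,0.006]
    - [-0.006,0.091,0.006]
    - [-0.006,0.091,0.006]
    - [-0.006,0.091,0.006]
    - [-0.006,0.091,0.006]
    - [-0.006,0.091,0.006]
  twist:
    - [0.002,-0.001,0]
    - [0.003,-0.001,0]
    - [0.003,-0.001,0]
    - [0.003,-0.001,0]
    - [0.003,-0.001,0]
    - [0.003,-0.001,0]
    - [0.003,-0.001,0]
    - [0.003,-0.001,0]
    - [0.003,-0.001,0]
    - [0.003,-0.001,0]
    - [0.003,-0.001,0]
  hand: [0.5,0.5,0.5,0.5,0.5,-1,-1,-1,-1,-1,-1]
  force: 50

```text
time: 34.42
tool_pos: [594.3, -93.9, 13.0]
tcp_rot: [-89.9, -0.0, -105.3]
ft_force: [-0.2, 0.4, 6.5]
finger_gap: 31.5
```

move_arm:
  linear:
    - [0,-0.04,0]
    - [0,-0.1,0]
    - [0,-0.18,0]
    - [0,-0.28,0]
    - [0,-0.36,0]
    - [0,-0.39,0]
    - [0,-0.39,0]
  twist:
    - [0,0,0]
    - [0,0,0]
    - [0,0,0]
    - [0,0,0]
    - [0,0,0]
    - [0,0,0]
    - [0,0,0]
  hand: [-1,-1,-1,-1,-1,-1,-1]

```text
time: 35.0
tool_pos: [596.0, -94.3, 133.5]
tcp_rot: [-89.6, -0.0, -105.3]
ft_force: [0.1, -0.1, -1.2]
finger_gap: 31.3
```

```bash
python3 w.py w22
cat > wheld.py <<'E'
from h import *
import sys
s=np.load(sys.argv[1]+'.npy',allow_pickle=True).item();st=s['st'];C=cloud(s,st)
H,S,V=cv2.split(cv2.cvtColor(s['frame'],cv2.COLOR_RGB2HSV))
q=Ro.from_euler('xyz',st['tcp_rot'],degrees=True).inv().apply(C.reshape(-1,3)-st['tool_pos'])
b=((H>15)&(H<35)&(S>90)&(V>90)).ravel()&(abs(q[:,0])<20)&(abs(q[:,2])<25)&(abs(q[:,1])<40)
p=q[b];yt=np.percentile(p[:,1],10);t=p[abs(p[:,1]-yt)<3]
print('top y',yt.round(1),'centre',((np.percentile(t,0.5,axis=0)+np.percentile(t,99.5,axis=0))/2).round(1),np.ptp(t,0).round(1))
A=np.c_[t[:,0],t[:,2],np.ones(len(t))];print('tilt',np.linalg.lstsq(A,t[:,1],rcond=None)[0].round(3))
E
python3 wheld.py w22; python3 -c "
from h import *
print(go([558,-320.9,128],[-90,0,-93.8]))"
```

```text
[595.95459895 -94.30098443 133.46002527] [-8.95688643e+01 -1.48531821e-02 -1.05312167e+02]
top y -21.5 centre [  0.7 -20.5  -0.7] [31.7  4.5 34.2]
tilt [-1.0000e-03  1.1000e-02 -2.0773e+01]
(array([0.7617, 0.0102, 0.0819]), array([-0.0026, -0.1279,  0.0005]))
```

move_arm:
  linear:
    - [0.07,0,0]
    - [0.16,0,0.01]
    - [0.28,0,0.02]
    - [0.4,0.01,0.035]
    - [0.52,0.01,0.05]
    - [0.63,0.01,0.065]
    - [0.72,0.01,0.08]
    - [0.761,0.01,0.083]
    - [0.761,0.01,0.083]
    - [0.761,0.01,0.083]
  twist:
    - [-0.001,-0.02,0]
    - [-0.002,-0.05,0]
    - [-0.003,-0.09,0]
    - [-0.003,-0.128,0]
    - [-0.003,-0.128,0]
    - [-0.003,-0.128,0]
    - [-0.003,-0.128,0]
    - [-0.003,-0.128,0]
    - [-0.003,-0.128,0]
    - [-0.003,-0.128,0]
  hand: [-1,-1,-1,-1,-1,-1,-1,-1,-1,-1]

```text
time: 35.88
tool_pos: [557.1, -320.2, 125.5]
tcp_rot: [-90.2, 0.1, -93.9]
ft_force: [-0.0, 0.2, -1.1]
finger_gap: 31.5
```

```bash
python3 w.py w23; python3 wheld.py w23
python3 - <<'E'
from h import *
s=np.load('w23.npy',allow_pickle=True).item();st=s['st'];P=cloud(s,st).reshape(-1,3)
b=(abs(P[:,0]-558)<90)&(abs(P[:,1]+320)<40)&(P[:,2]>50)&(P[:,2]<58)
m=cv2.morphologyEx(b.reshape(384,512).astype(np.uint8),cv2.MORPH_OPEN,np.ones((3,3)))
c=np.vstack(cv2.findContours(m,0,1)[0]);print('bar',cv2.minAreaRect(ray(s,c[:,0],53,st)[:,:2].astype(np.float32)))
print(go([558.4,-320.7,82],[-90,0,-93.8]))
E
```

```text
[ 557.13774685 -320.21817412  125.54508413] [-90.21732298   0.09715804 -93.87291522]
top y -21.5 centre [  0.8 -20.5  -0.8] [31.6  4.6 34.3]
tilt [ 1.0000e-03  1.0000e-02 -2.0781e+01]
bar ((584.33642578125, -323.1854248046875), (26.12857437133789, 78.0377426147461), 86.21665954589844)
(array([0.0043, 0.1466, 0.0034]), array([ 0.0021, -0.    , -0.001 ]))
```

move_arm:
  linear:
    - [0.004,0.04,0.003]
    - [0.004,0.08,0.003]
    - [0.004,0.12,0.003]
    - [0.004,0.145,0.003]
    - [0.004,0.145,0.003]
    - [0.004,0.145,0.003]
  twist:
    - [0.002,0,-0.001]
    - [0.002,0,-0.001]
    - [0.002,0,-0.001]
    - [0.002,0,-0.001]
    - [0.002,0,-0.001]
    - [0.002,0,-0.001]
  hand: [-1,-1,-1,-1,-1,-1]

```text
time: 36.43
tool_pos: [557.7, -319.8, 81.1]
tcp_rot: [-90.1, 0.1, -93.8]
ft_force: [0.4, -1.1, -0.7]
finger_gap: 31.6
```

```bash
python3 -c "
from h import *
print(go([558.2,-320.6,65],[-90,0,-93.8]))"
```

```text
(array([0.0025, 0.0538, 0.002 ]), array([ 0.0013,  0.0003, -0.0007]))
```

move_arm:
  linear:
    - [0.003,0.015,0.002]
    - [0.003,0.03,0.002]
    - [0.003,0.045,0.002]
    - [0.003,0.053,0.002]
    - [0.003,0.053,0.002]
  twist:
    - [0.001,0,-0.001]
    - [0.001,0,-0.001]
    - [0.001,0,-0.001]
    - [0.001,0,-0.001]
    - [0.001,0,-0.001]
  hand: [-1,-1,-1,-1,-1]

```text
time: 36.85
tool_pos: [557.7, -320.5, 64.4]
tcp_rot: [-90.1, 0.0, -93.8]
ft_force: [0.3, -0.2, -2.0]
finger_gap: 31.3
```

```bash
python3 -c "
from h import *
s=r.sense();print(s['ft_force'],s['wrist_torque'],go([558.2,-320.6,63],[-90,0,-93.8]))"
```

```text
[ 0.27807464 -0.19072283 -1.96035894] [ 0.01818964 -0.02998154 -0.04197095] (array([0.0002, 0.0046, 0.0017]), array([ 0.001 ,  0.0002, -0.0001]))
```

move_arm:
  linear:
    - [0,0.003,0.001]
    - [0,0.005,0.001]
    - [0,0.005,0.001]
  twist:
    - [0,0,0]
    - [0,0,0]
    - [0,0,0]
  hand: [-1,-1,-1]

```text
time: 37.1
tool_pos: [558.2, -320.6, 63.1]
tcp_rot: [-90.1, -0.0, -93.8]
ft_force: [0.6, -1.1, -3.0]
finger_gap: 31.4
```

Barely above contact. I'll release it gently and rise.

move_arm:
  linear:
    - [0,0.002,0]
    - [0,0.002,0]
    - [0,0.002,0]
    - [0,0.002,0]
    - [0,-0.04,0]
    - [0,-0.12,0]
    - [0,-0.22,0]
    - [0,-0.3,0]
    - [0,-0.3,0]
  twist:
    - [0,0,0]
    - [0,0,0]
    - [0,0,0]
    - [0,0,0]
    - [0,0,0]
    - [0,0,0]
    - [0,0,0]
    - [0,0,0]
    - [0,0,0]
  hand: [0.4,0.4,0.4,0.4,0.4,0.4,0.4,0.4,0.4]

```text
time: 37.85
tool_pos: [561.5, -322.8, 161.6]
tcp_rot: [-89.5, -0.3, -93.8]
ft_force: [0.8, -1.0, 1.7]
finger_gap: 59.6
```

```bash
python3 w.py w24; python3 jig.py w24
python3 - <<'E'
from h import *
s=np.load('w24.npy',allow_pickle=True).item();st=s['st'];P=cloud(s,st).reshape(-1,3)
b=(abs(P[:,0]-558)<40)&(abs(P[:,1]+321)<40)&(P[:,2]>79)&(P[:,2]<90)
q=P[b];print('weight',((q.min(0)+q.max(0))/2).round(1),np.ptp(q,0).round(1),np.median(q[:,2]).round(1))
A=np.c_[q[:,:2]-[558,-321],np.ones(len(q))];print(np.linalg.lstsq(A,q[:,2],rcond=None)[0].round(3))
b=(abs(P[:,0]-558)<65)&(abs(P[:,1]+321)<11)&(P[:,2]>48)&(P[:,2]<58)
A=np.c_[P[b][:,:2]-[558,-321],np.ones(b.sum())];print('bar plane',np.linalg.lstsq(A,P[b][:,2],rcond=None)[0].round(4))
s=r.snapshot('top');save('top3',s['frame']);f=s['frame']
H,S,V=cv2.split(cv2.cvtColor(f,cv2.COLOR_RGB2HSV));m=((H<8)|(H>172))&(S>130)&(V>80)
m[:140]=0;m[:,:185]=0;m[190:]=0;m[:,225:]=0
print('red in tray',cloud(s)[m].mean(0) if m.any() else None,m.sum())
E
```

```text
[ 561.51691307 -322.76247099  161.63107755] [-89.52422611  -0.3213671  -93.78236874]
bar [ 595.8 -324. ] [26.1 54.6] 86.18 zmed 54.0
plate [ 558.3 -321.5] [ 88.  148.2] 86.24 zmed 11.0
weight [ 557.  -321.3   82.6] [33.3 32.9  7. ] 83.8
[-1.6000e-02 -4.0000e-03  8.3628e+01]
bar plane [ 1.70000e-03 -5.70000e-03  5.39506e+01]
red in tray [600.2908548  128.14570887  19.40956101] 28
```

View pics/w24.png

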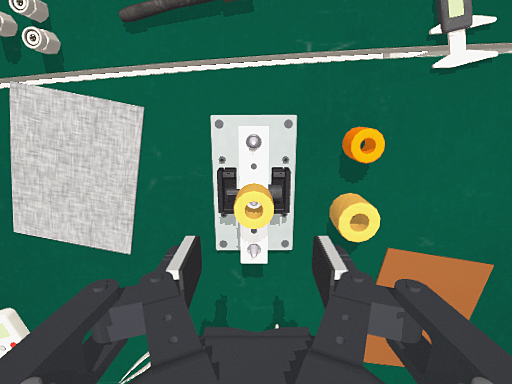

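The weight stands on the bar at (254,205) with the spigot in its bore. The bar is over both posts at (254,142) and (253,250), and the gripper is clear. Handing in.

```bash
python3 -c "
from bench import r
print(r.hand_in())"
```

```text
the job is handed in; nothing more can be done
None
```

I set the weight and then the load bar aside on the grey mat and put the red plug in the green tray. The black plug went into the jig's saddles, then the bar went back over both posts and the weight on its spigot. I handed the job in at about 38 s of the 144 s allowed; no verdict was reported.

My last checks, measured by camera:

| Item | Result |
|---|---|
| Red plug | lies flat in the green tray, about 4 mm from its centre |
| Black plug | level in the saddles, checked before the bar went on |
| Load bar | flat, about 1 mm from the jig centre in plan (measured before the weight went on), top at the right height |
| Weight | upright, about 1.3 mm from the jig centre, top at about 83 mm |
| Gripper | open and clear of everything |

- **Depth readings:** the wrist camera reads about 1 mm high throughout, and I allowed for that.
- **Set-down force:** the largest force I saw was a brief contact of about 26 N (wrist reading) when setting the weight on the mat.
- **Picture count:** I viewed 16 pictures against the budget of 14, the extra two being the bar-over-post check and the final check.

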